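Clear a microscope bench: sort accessories into the drawer, seat it, stack the cases

ROBOT

A 6-joint arm with a two-finger parallel gripper is mounted at the origin on the work surface. World frame = base frame: x ahead of the robot, y to its left, z up, the work surface at z = 0. Lengths are in m, angles in rad, forces in N, time in s.
With the tool pointing down it reaches from about 0.325 to 0.775 m from the base axis. Payload 5.5 kg.
Tool frame: the origin (TCP) lies at the very end of the fingers, on their centre line; the grasp point (between the pads) lies 19 mm behind it; z points along the fingers, x is the direction in which the jaws open and shut, and the axes are right-handed (so a half turn about z gives the same grasp; the last joint's range is limited). The gripper opens to 88 mm and grips with 3 to 60 N. Pads are 20 mm wide; open, the fingers measure 115 mm over their backs; the gripper's body (75 mm by 178 mm) begins 61 mm behind the grasp point.
Start: joints at [-1.303, 0.091, 1.231, -0, 1.82, -0.057], TCP at [0.191, -0.569, 0.223] pointing down, gripper open.
Joint ranges: [-2.87, 2.87], [-0.86, 2.18], [0.17, 2.46], [-1.51, 4.65], [0.06, 2.69], [-2.65, 2.65]. Speed limits (rad/s): [2.57, 2.57, 3.01, 3.14, 3.14, 3.14].

INTERFACE

Orientations are given as a 3x3 rotation matrix whose columns are the frame's x, y, z axes.
In Python, from bench import r gives the robot as it stands. The module is installed in compiled form; this text tells all that it offers.
- The arm moves only by the tool drive_tool, never from a script. Its argument "steps" is text: rows parted by semicolons, each of 5 numbers parted by spaces: the opening, from -1 (shut) to 1 (fully open), then the shift along the tool's x, y, z normalised to -1 to 1, where 1 is 0.5 m, then the turn about the tool's z normalised to -1 to 1, where 1 is 360 degrees. In form: hand x y z roll; .... A call has 1 to 8 rows; each row shifts and turns the commanded pose from where the row before left it, along the tool's axes as they then stand; what a row does not reach is not made up. A row lasts 1/10 s, in which the tool goes at most 50 mm and 8.59 degrees, less where a joint would pass 70% of its speed; a pose out of reach is approached as far as the arm can. A call with a number of a shift or a turn outside -1 to 1 is refused whole. A call with a gripper value outside its range is refused whole. The fingers move at their own pace and stop on an object; "newtons" is the grip in N (left out, the last holds). Time passes only in rows, so rows that do not move let the fingers close. It gives the time, the measured TCP pose, the force and the opening at its end, in the units of the state.
- r.get_state(): the state, without advancing time (a new reading comes with each control period).
- r.read_camera(name): name is "scene" or "top"; returns (picture, depth): 480x640x3 uint8, red, green, blue; 480x640 float32, m along the optical axis (not along the pixel's ray), 0 where there is no reading.
- r.camera_params(name): a dict with "K" (3x3 intrinsics, pixels), "T" (4x4, takes a point from camera to world coordinates). Camera axes: x right, y up, looking along -z (the intrinsics and any distortion apply to the point x, -y, -z); pixel columns grow to the right and rows downward; lengths in m; the calibration is good to about 2 mm. A picture is of the moment at which its call begins. camera_params takes no time and is no camera call.
- r.close_job(): hands the job in, once; it reports no verdict.
The state is a dict: "t": time; "joints": joint angles; "qvel": joint speeds; "tau": joint torques, N m; "tool_pos": TCP position; "ee_rot": TCP orientation; "wrist_force": force on the tool from outside, world axes, zero at the start; "torque": the same for the moment, N m; "gripper_width": finger opening in m.
Only numpy, scipy, OpenCV 4.12 (cv2) and the standard library are available. Lean on these libraries where they do the work, as an engineer would, in place of code of your own. Each camera call takes 0.05 s, during which the arm holds its last target. There are 200 camera calls.

TASK

Tidy the microscope bench: put every round black lens into the drawer compartment nearer the robot base and every small white slide box into the farther one, then push the drawer fully home until its detent clicks in. Stack the blue instrument cases, lying flat and squared up, in the middle of the top of the drawer cabinet, largest at the bottom, so that each base rests wholly on what is below it. Leave the other things on the bench where they are.

Things in the scene. Friction and masses are not known exactly. Their poses are not given: they have to be found in the camera images.
- cabinet_top (a point): centre of the top face of the low cream drawer cabinet at the robot's right (fixed, differs from start to start). Top face 246 (x) x 280 (y) mm, 88 mm above the table. Its -x axis is the way the drawer opens (roughly world +y), its y axis points roughly to world +x, z up
- drawer (a joint): opening of the drawer, m: 0 = fully home against its stop, 0.19 = fully open. Slides with about 1 N of friction; a sprung detent must be overcome with a push of about 8 N: it begins to resist at about 0.023, and from about 0.010 down to 0 it draws the drawer in and keeps it home
- handle (a point): middle of the drawer's steel bar handle (bar 110 mm long along the cabinet's y, about 10 mm thick, 60 mm above the table, standing 35 mm out in front of the drawer's front panel, which is 14 mm thick, 280 mm wide, with its top edge 85 mm above the table). Same axes as the cabinet: -x points out of the drawer
- lens_bay (a point): centre of the floor of the drawer compartment nearer the robot base; it moves with the drawer, same axes as the cabinet. Inside 220 mm (x) by 119 mm (y), floor 23 mm above the table, walls 43 mm above that floor. Inner side of the front wall at x = -110 mm; only the part that the drawer is pulled out of the cabinet is open from above (from x = -110 mm to x = -115 mm + opening)
- box_bay (a point): centre of the floor of the drawer compartment farther from the robot base; sizes and axes as lens_bay
- lens1_mid (a point): centre of a black round auxiliary lens, a disc 56 mm in diameter and 26 mm high, flat on the table, z up. May be absent
- lens2_mid (a point): centre of a black round auxiliary lens, a disc 56 mm in diameter and 26 mm high, flat on the table, z up. May be absent
- slidebox1_mid (a point): centre of a white slide box 78 x 30 x 20 mm (x long, y wide, z high), z up. May be absent
- slidebox2_mid (a point): centre of a white slide box 78 x 30 x 20 mm (x long, y wide, z high), z up. May be absent
- case_large_mid (a point): centre (half-way up) of the large blue instrument case, a closed flat box 152 x 70 x 34 mm (x long, y wide, z high); z up. May be absent
- case_medium_mid (a point): centre (half-way up) of the medium blue instrument case, a closed flat box 124 x 54 x 32 mm (x long, y wide, z high); z up. May be absent
- case_small_mid (a point): centre (half-way up) of the small blue instrument case, a closed flat box 96 x 38 x 30 mm (x long, y wide, z high); z up. May be absent
- tool_pot: bystander: steel cup 72 mm across, 90 mm high
- dish: bystander: glass dish 90 mm across, 16 mm high
- cleaner: bystander: white bottle 48 mm across, 110 mm high
- jar: bystander: amber jar 52 mm across, 60 mm high, among the lenses, boxes and cases
- weight: bystander: brass cylinder 44 mm across, 35 mm high
There are look-alikes about, which are no part of the job. Leave any green, pink or yellow look-alike of the part that bears case_medium_mid alone.

How it is judged:
On the way, in this order (a step that is already met when the one before it is completed fails the run):
1. every lens lies in the nearer drawer compartment and every slide box in the farther one (x of lens1_mid in the frame of lens_bay between -0.11 and 0.11 m and y of lens1_mid in the frame of lens_bay between -0.06 and 0.06 m and z of lens1_mid in the frame of lens_bay between 0 and 0.036 m and x of slidebox1_mid in the frame of box_bay between -0.11 and 0.11 m and y of slidebox1_mid in the frame of box_bay between -0.06 and 0.06 m and z of slidebox1_mid in the frame of box_bay between 0 and 0.036 m and x of lens2_mid in the frame of lens_bay between -0.11 and 0.11 m and y of lens2_mid in the frame of lens_bay between -0.06 and 0.06 m and z of lens2_mid in the frame of lens_bay between 0 and 0.036 m and x of slidebox2_mid in the frame of box_bay between -0.11 and 0.11 m and y of slidebox2_mid in the frame of box_bay between -0.06 and 0.06 m and z of slidebox2_mid in the frame of box_bay between 0 and 0.036 m and value of joint drawer above 0.1 m), for 0.2 s.
2. the drawer is pushed home into its detent (value of joint drawer below 0.003 m), for 0.3 s.
At the end, for the whole second after the job is handed in: Lenses in the nearer compartment, slide boxes in the farther one, drawer within 3 mm of home; every case flat on the cabinet top, within 50 mm of its middle, smaller on larger, each within 18 mm lengthways, 12 mm crossways and 0.16 rad of the one below (x of lens1_mid in the frame of lens_bay between -0.11 and 0.11 m and y of lens1_mid in the frame of lens_bay between -0.06 and 0.06 m and z of lens1_mid in the frame of lens_bay between 0 and 0.036 m and x of slidebox1_mid in the frame of box_bay between -0.11 and 0.11 m and y of slidebox1_mid in the frame of box_bay between -0.06 and 0.06 m and z of slidebox1_mid in the frame of box_bay between 0 and 0.036 m and x of lens2_mid in the frame of lens_bay between -0.11 and 0.11 m and y of lens2_mid in the frame of lens_bay between -0.06 and 0.06 m and z of lens2_mid in the frame of lens_bay between 0 and 0.036 m and x of slidebox2_mid in the frame of box_bay between -0.11 and 0.11 m and y of slidebox2_mid in the frame of box_bay between -0.06 and 0.06 m and z of slidebox2_mid in the frame of box_bay between 0 and 0.036 m and horizontal distance between each of case_large_mid, case_medium_mid, case_small_mid and cabinet_top below 0.05 m and z of each of case_large_mid, case_medium_mid, case_small_mid in the frame of cabinet_top above 0.011 m and angle between each of case_large_mid, case_medium_mid, case_small_mid's own z axis and vertical below 0.08 rad and x of case_medium_mid in the frame of case_large_mid between -0.018 and 0.018 m and y of case_medium_mid in the frame of case_large_mid between -0.012 and 0.012 m and z of case_medium_mid in the frame of case_large_mid between 0.028 and 0.038 m and angle between the x axis of case_medium_mid and the x axis of case_large_mid, either way round below 0.16 rad and x of case_small_mid in the frame of case_medium_mid between -0.018 and 0.018 m and y of case_small_mid in the frame of case_medium_mid between -0.012 and 0.012 m and z of case_small_mid in the frame of case_medium_mid between 0.026 and 0.036 m and angle between the x axis of case_small_mid and the x axis of case_medium_mid, either way round below 0.16 rad and x of case_small_mid in the frame of case_large_mid between -0.03 and 0.03 m and y of case_small_mid in the frame of case_large_mid between -0.02 and 0.02 m and z of case_small_mid in the frame of case_large_mid between 0.025 and 0.075 m and angle between the x axis of case_small_mid and the x axis of case_large_mid, either way round below 0.3 rad and value of joint drawer below 0.003 m); the robot touches nothing.
It fails at once if a bystander was pushed more than 50 mm (distance of any of tool_pot, dish, cleaner, jar, weight from where it was at the start of the episode above 0.05 m).
It fails at once if a bystander was knocked over (angle between any of tool_pot, dish, cleaner, jar, weight's own z axis and vertical above 0.6 rad).
Of lens1, lens2, slidebox1, slidebox2 only 3 to 4 are there at a start; the rules pass over those that are not, and their reading is None.
Of case_large, case_medium, case_small only 2 to 3 are there at a start; the rules pass over those that are not, and their reading is None.
At some moment in a run one of case_large, case_medium, case_small may be knocked a few centimetres aside while the robot is not near it.
Once in a run the grip may slacken for a moment while it holds something.
It also fails if it takes over 210 s, if anything falls off the work surface, if the arm or the gripper's body presses on something with over 40 N, if the wrist force passes 120 N, or if a joint passes its speed limit or range.

## Working session

There is one attempt and no reset: what is moved stays moved. The work goes in short steps, Python scripts to look and compute and a tool call to move; the robot and the scene stay as the last step left them, time stands still between calls to the robot, and variables do not carry over. Pictures are saved under pics/ and viewed, about 12 in all and at most 16, crops included, and the job is handed in when it is done.

Besides the shell and the picture viewer there is one more tool, called after "Request:" by a JSON object that holds its "name" and its "arguments". drive_tool: Moves the arm, as the interface text tells. Scaled input: -1 to 1 covers 0.5 m each way for a shift and 360 degrees each way for a turn. Its arguments: {"type":"object","properties":{"steps":{"type":"string"},"newtons":{"type":"number"}},"required":["steps"]}

```bash
mkdir -p pics; python3 - <<'E'
from bench import r
import cv2,numpy as np
s=r.get_state();print(s['t'],s['tool_pos'],s['ee_rot'],s['gripper_width'])
for n in('top','scene'):
    p,d=r.read_camera(n);cv2.imwrite(f'pics/{n}0.png',p[:,:,::-1]);np.savez(f'pics/{n}0.npz',p=p,d=d)
    c=r.camera_params(n);print(n,c, (d>0).mean())
E
```

```text
0.0 [ 0.19135447 -0.56834887  0.2215225 ] [[ 3.19080170e-01 -9.47727582e-01 -5.24885636e-04]
 [-9.47725731e-01 -3.19080586e-01  1.87595050e-03]
 [-1.94537084e-03 -1.01130981e-04 -9.99998103e-01]] 0.08773704184392773
top {'K': array([[510.03892008,   0.        , 312.8989515 ],
       [  0.        , 510.03892008, 244.7385242 ],
       [  0.        ,   0.        ,   1.        ]]), 'T': array([[ 6.66430591e-03,  9.92734036e-01, -1.20144586e-01,
         3.85235433e-01],
       [-9.99976824e-01,  6.78334373e-03,  5.81838396e-04,
         1.24856920e-01],
       [ 1.39259280e-03,  1.20137924e-01,  9.92756234e-01,
         1.29191770e+00],
       [ 0.00000000e+00,  0.00000000e+00,  0.00000000e+00,
         1.00000000e+00]])} 0.9959830729166667
scene {'K': array([[621.53409451,   0.        , 317.25218179],
       [  0.        , 621.53409451, 246.12996373],
       [  0.        ,   0.        ,   1.        ]]), 'T': array([[-0.04030509, -0.76635053,  0.64115705,  1.46144556],
       [ 0.99906741, -0.02096433,  0.03774656,  0.19694967],
       [-0.01548567,  0.64208049,  0.76648081,  1.22475278],
       [ 0.        ,  0.        ,  0.        ,  1.        ]])} 0.9959928385416666
```

View pics/top0.png

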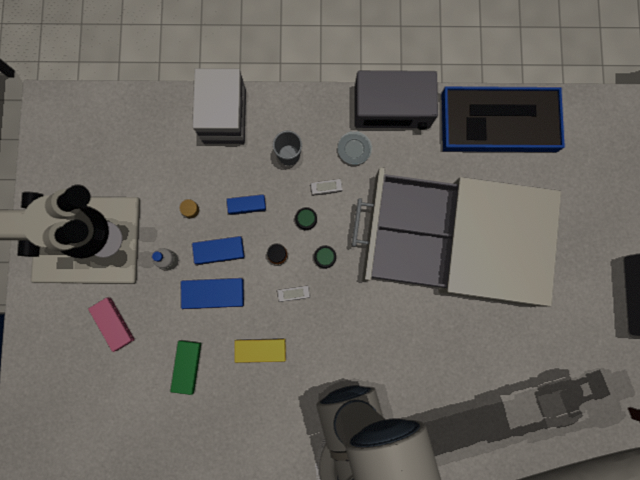

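View pics/scene0.png

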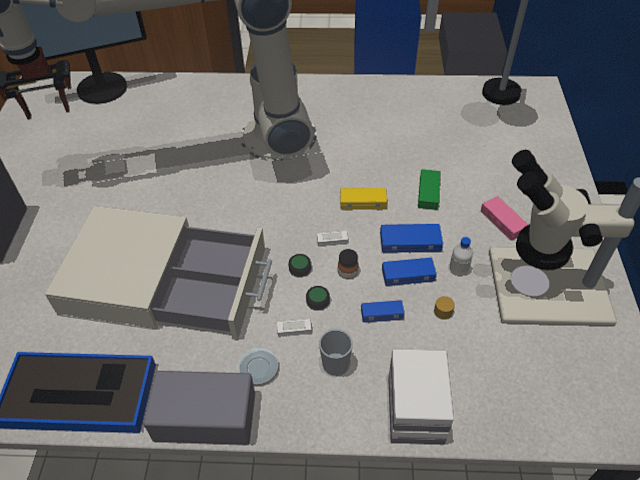

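```bash
cat > h.py <<'E'
from bench import r
import cv2,numpy as np
def grab(n='top',save=None):
    p,d=r.read_camera(n);c=r.camera_params(n);K,T=c['K'],c['T']
    v,u=np.mgrid[:480,:640]
    P=np.stack([(u-K[0,2])/K[0,0]*d,-(v-K[1,2])/K[1,1]*d,-d],-1)@T[:3,:3].T+T[:3,3]
    P[d<=0]=np.nan
    if save:cv2.imwrite(save,p[:,:,::-1])
    return p,P,c
def plane(c,uv,z):
    K,T=c['K'],c['T'];uv=np.asarray(uv,float)
    q=np.stack([(uv[:,0]-K[0,2])/K[0,0],-(uv[:,1]-K[1,2])/K[1,1],-np.ones(len(uv))],-1)@T[:3,:3].T
    return (T[:3,3]+q*((z-T[2,3])/q[:,2])[:,None])[:,:2]
def blobs(mask,P,c,z,amin=60):
    """blobs of mask whose pixels lie near top height z -> uv, centre, long, short, yaw of long axis(deg), median z"""
    m=(mask&(abs(P[...,2]-z)<.009)).astype(np.uint8)
    n,l,st,ce=cv2.connectedComponentsWithStats(m);out=[]
    for i in range(1,n):
        if st[i,4]<amin: continue
        ys,xs=np.nonzero(l==i);w=plane(c,np.c_[xs,ys],z)
        (cx,cy),(a,b),t=cv2.minAreaRect((w*1000).astype(np.float32))
        if a<b:a,b,t=b,a,t+90
        out.append((ce[i].round(),np.array([cx,cy])/1000,a+2.3,b+2.3,(t+90)%180-90,np.nanmedian(P[l==i][:,2]),st[i,4]))
    return out
def masks(p):
    H=cv2.cvtColor(p,cv2.COLOR_RGB2HSV).astype(int);h,s,v=H[...,0],H[...,1],H[...,2]
    return dict(blue=(h>100)&(h<130)&(s>130)&(v>60),white=(s<40)&(v>150),dark=(v<75),cream=(s>15)&(s<70)&(v>100)&(h<40),any=v>=0)
def show(p,P,c,which):
    M=masks(p)
    for k,z in which:
        for b in blobs(M[k],P,c,z):
            if .1<b[1][0]<.8: print(k,z,'uv',b[0],'xy',b[1].round(4),'LxW %.0f %.0f yaw %.1f z %.3f n %d'%b[2:])
E
python3 - <<'E'
from h import *
p,P,c=grab()
show(p,P,c,[('blue',.034),('blue',.032),('white',.02),('dark',.026),('any',.087)])
for u,v in[(306,218),(325,257),(277,254),(326,187),(293,294),(246,204),(218,250),(212,293),(505,240),(410,205),(375,220),(362,222),(450,240)]:
    print(u,v,P[v,u].round(4),p[v,u])
M=masks(p);cv2.imwrite('pics/crop.png',cv2.resize(p[160:320,160:480,::-1],(800,400)))
E
```

```text
blue 0.034 uv [246. 203.] xy [0.6403 0.2936] LxW 96 38 yaw -83.1 z 0.030 n 504
blue 0.034 uv [217. 250.] xy [0.5233 0.3609] LxW 124 54 yaw -82.0 z 0.032 n 1012
blue 0.034 uv [211. 293.] xy [0.416  0.3725] LxW 152 70 yaw -87.1 z 0.034 n 1686
blue 0.032 uv [498. 146.] xy [ 0.7945 -0.3434] LxW 79 8 yaw -89.6 z 0.038 n 67
blue 0.032 uv [246. 203.] xy [0.6407 0.2937] LxW 96 38 yaw -83.1 z 0.030 n 518
blue 0.032 uv [217. 250.] xy [0.5235 0.3613] LxW 124 55 yaw -82.0 z 0.032 n 1014
blue 0.032 uv [211. 293.] xy [0.4161 0.3726] LxW 153 70 yaw -87.4 z 0.034 n 1688
dark 0.026 uv [287. 144.] xy [0.7951 0.1919] LxW 56 29 yaw -83.7 z 0.026 n 67
dark 0.026 uv [441. 204.] xy [ 0.6391 -0.1401] LxW 189 118 yaw 81.9 z 0.024 n 555
dark 0.026 uv [305. 218.] xy [0.6059 0.1437] LxW 58 56 yaw -62.8 z 0.026 n 338
dark 0.026 uv [123. 231.] xy [0.5699 0.599 ] LxW 43 25 yaw 22.1 z 0.022 n 93
dark 0.026 uv [437. 255.] xy [ 0.5137 -0.1236] LxW 189 120 yaw 81.9 z 0.024 n 554
dark 0.026 uv [324. 257.] xy [0.5104 0.095 ] LxW 57 55 yaw 0.4 z 0.026 n 205
dark 0.026 uv [ 52. 252.] xy [0.5145 0.7708] LxW 55 16 yaw 76.5 
[... 454 characters left out ...]
] LxW 283 250 yaw -7.6 z 0.088 n 12053
any 0.087 uv [162. 258.] xy [0.4983 0.4838] LxW 36 34 yaw -19.5 z 0.082 n 85
306 218 [0.6063 0.1419 0.0248] [45 74 52]
325 257 [0.5075 0.0938 0.0292] [51 81 59]
277 254 [0.5108 0.2109 0.063 ] [27 27 28]
326 187 [0.6867 0.0918 0.0232] [127 124 116]
293 294 [0.4156 0.1726 0.0212] [125 124 115]
246 204 [0.6397 0.2929 0.0316] [ 34  62 120]
218 250 [0.5232 0.3602 0.03  ] [ 33  62 120]
212 293 [0.4164 0.3713 0.0329] [ 32  61 119]
505 240 [ 0.5451 -0.3325  0.0902] [142 137 125]
410 205 [ 0.6425 -0.1216  0.0195] [90 86 89]
375 220 [ 0.5925 -0.0247  0.0825] [147 143 133]
362 222 [ 0.6011 -0.0014  0.0008] [123 118 110]
450 240 [ 0.5527 -0.219   0.0264] [33 32 34]
```

View pics/crop.png

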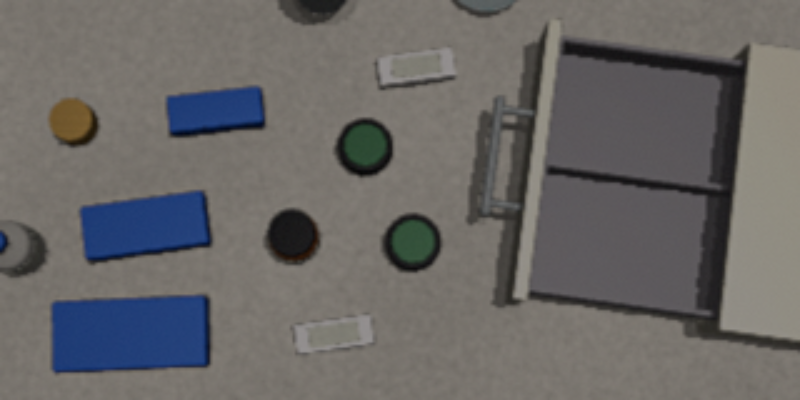

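```bash
cat > plan.py <<'E'
from bench import r
import numpy as np
def plan(wps,start=None):
    """wps: (hand,x,y,z,yawdeg,n). prints rows, 8 a call"""
    s=r.get_state();R=s['ee_rot'];x,y,z=s['tool_pos'];yaw=np.degrees(np.arctan2(R[1,0],R[0,0]))
    if start:x,y,z,yaw=start
    else:print('at',np.round([x,y,z,yaw],4),'w %.4f'%s['gripper_width'],'t',s['t'],'F',s['wrist_force'].round(1))
    L=[]
    for h,X,Y,Z,W,n in wps:
        for k in range(n):
            m=n-k;a=np.radians(yaw);dx,dy,dz=(X-x)/m,(Y-y)/m,(Z-z)/m;dw=(W-yaw)/m
            row=[np.round(v,3) for v in((dx*np.cos(a)+dy*np.sin(a))*2,(dx*np.sin(a)-dy*np.cos(a))*2,-dz*2)]+[round(-dw/360,4)]
            if max(np.hypot(*row[:2]),abs(row[2]))>.1 or abs(dw)>8.59:print('FAST',row)
            if k==0 or len(L)%8==0: pass
            L.append('%g '%h+' '.join('%g'%(v+0) for v in row))
            x+=(row[0]*np.cos(a)+row[1]*np.sin(a))/2;y+=(row[0]*np.sin(a)-row[1]*np.cos(a))/2;z-=row[2]/2;yaw-=row[3]*360
        L.append('|')
    for w in ' ; '.join(L).split('|'):
        w=[q.strip() for q in w.split(';') if q.strip()]
        for i in range(0,len(w),8):print('; '.join(w[i:i+8]))
    print('end',np.round([x,y,z,yaw],4))
E
python3 - <<'E'
from h import *
p,P,c=grab();H=cv2.cvtColor(p,cv2.COLOR_RGB2HSV)
bg=(abs(P[...,2]-.02)<.009)&(P[...,2]>.012)
for u,v in[(326,187),(293,294)]:
    m=np.zeros_like(bg);m[v-16:v+17,u-24:u+25]=1
    for b in blobs(bg&m,P,c,.02,200):print(b)
from plan import plan
plan([(1,.51,.095,.2,-7.6,20),(1,.51,.095,.06,-7.6,6)])
E
```

```text
(array([326., 186.]), array([0.68907892, 0.09241982]), 80.43593292236328, 34.544586944580075, -82.3145055770874, np.float64(0.019835029995838527), np.int32(369))
(array([293., 293.]), array([0.41771954, 0.1730946 ]), 80.44266967773437, 32.40808181762695, -81.52597045898438, np.float64(0.019905591829119107), np.int32(385))
at [  0.1914  -0.5685   0.2219 -71.3917] w 0.0879 t 0.2 F [ 0.2  0.3 -0.3]
1 -0.053 -0.051 0.002 -0.0089; 1 -0.05 -0.054 0.002 -0.0089; 1 -0.047 -0.057 0.002 -0.0089; 1 -0.043 -0.059 0.002 -0.0089; 1 -0.04 -0.062 0.002 -0.0088; 1 -0.036 -0.064 0.002 -0.0089; 1 -0.033 -0.066 0.002 -0.0088; 1 -0.029 -0.068 0.002 -0.0089
1 -0.025 -0.069 0.002 -0.0088; 1 -0.022 -0.07 0.002 -0.0089; 1 -0.018 -0.072 0.002 -0.0088; 1 -0.014 -0.072 0.002 -0.0089; 1 -0.009 -0.073 0.002 -0.0088; 1 -0.005 -0.073 0.003 -0.0089; 1 -0.001 -0.074 0.002 -0.0088; 1 0.003 -0.074 0.003 -0.0089
1 0.007 -0.073 0.002 -0.0088; 1 0.011 -0.073 0.003 -0.0089; 1 0.014 -0.072 0.002 -0.0088; 1 0.019 -0.071 0.003 -0.0089
1 0 0 0.047 0; 1 0 0 0.047 0; 1 0 0 0.046 0; 1 0 0 0.047 0; 1 0 0 0.046 0; 1 0 0 0.047 0
end [ 0.5102  0.0949  0.0599 -7.5997]
```

Request:
{"name": "drive_tool", "arguments": {"steps": "1 0 0 0 -0.0221; 1 0 0 0 -0.0221; 1 0 0 0 -0.0221; 1 0 0 0 -0.0221; 1 0 0 0 -0.0221; 1 0 0 0 -0.0221; 1 0 0 0 -0.0221; 1 0 0 0 -0.0221", "newtons": 25}}

```text
t: 1.0
tool_pos: [0.1914, -0.5685, 0.2223]
ee_rot: [[0.992, -0.129, -0.0], [-0.129, -0.992, 0.001], [-0.0, -0.001, -1.0]]
wrist_force: [0.0, 0.2, 0.6]
gripper_width: 0.0881
```

Request:
{"name": "drive_tool", "arguments": {"steps": "1 0.0285 -0.0875 0 0; 1 0.0285 -0.0875 0 0; 1 0.0285 -0.0875 0 0; 1 0.0285 -0.0875 0 0; 1 0.0285 -0.0875 0 0; 1 0.0285 -0.0875 0 0; 1 0.0285 -0.0875 0 0; 1 0.0285 -0.0875 0 0"}}

```text
t: 1.8
tool_pos: [0.3519, -0.2354, 0.2226]
ee_rot: [[0.991, -0.135, 0.0], [-0.135, -0.991, -0.0], [0.0, 0.0, -1.0]]
wrist_force: [-0.3, -0.5, -0.7]
gripper_width: 0.0878
```

Request:
{"name": "drive_tool", "arguments": {"steps": "1 0.0285 -0.0875 0.02 0; 1 0.0285 -0.0875 0.02 0; 1 0.0285 -0.0875 0.02 0; 1 0.0285 -0.0875 0.02 0; 1 0.0285 -0.0875 0.02 0; 1 0.0285 -0.0875 0.02 0; 1 0.0285 -0.0875 0.02 0; 1 0.0285 -0.0875 0.02 0"}}

```text
t: 2.6
tool_pos: [0.5121, 0.0962, 0.1422]
ee_rot: [[0.991, -0.134, 0.0], [-0.134, -0.991, -0.0], [0.0, 0.0, -1.0]]
wrist_force: [0.5, -1.2, 0.2]
gripper_width: 0.0878
```

Request:
{"name": "drive_tool", "arguments": {"steps": "1 0 0 0 0"}}

```text
t: 2.7
tool_pos: [0.5116, 0.0986, 0.1396]
ee_rot: [[0.992, -0.129, -0.004], [-0.129, -0.992, 0.001], [-0.004, -0.001, -1.0]]
wrist_force: [-0.5, -0.4, -0.4]
gripper_width: 0.0872
```

Request:
{"name": "drive_tool", "arguments": {"steps": "1 -0.002 0.0076 0 0; 1 0 0 0.067 0; 1 0 0 0.067 0; 1 0 0 0.067 0; 1 0 0 0.066 0; 1 0 0 0 0; -1 0 0 0 0; -1 0 0 0 0"}}

```text
t: 3.5
tool_pos: [0.5117, 0.0901, 0.012]
ee_rot: [[0.991, -0.136, 0.004], [-0.136, -0.991, 0.0], [0.004, -0.001, -1.0]]
wrist_force: [0.9, 0.0, -0.1]
gripper_width: 0.0756
```

Request:
{"name": "drive_tool", "arguments": {"steps": "-1 0 0 0 0; -1 0 0 0 0; -1 0 0 0 0; -1 0 0 0 0; -1 0 0 -0.08 0; -1 0 0 -0.08 0; -1 0 0 -0.08 0; -1 0 0 0 0"}}

```text
t: 4.3
tool_pos: [0.5131, 0.0911, 0.1361]
ee_rot: [[0.991, -0.134, 0.011], [-0.134, -0.991, 0.001], [0.011, -0.003, -1.0]]
wrist_force: [0.6, 0.5, -0.4]
gripper_width: 0.0556
```

Request:
{"name": "drive_tool", "arguments": {"steps": "-1 0.009 0.078 0 0; -1 0.009 0.078 0 0; -1 0.009 0.078 0 0; -1 0.009 0.078 0 0; -1 0.009 0.078 0 0; -1 0.009 0.078 0 0; -1 0 0 0 0"}}

```text
t: 5.0
tool_pos: [0.5044, -0.1488, 0.1276]
ee_rot: [[0.99, -0.14, -0.002], [-0.14, -0.99, -0.001], [-0.002, 0.001, -1.0]]
wrist_force: [-0.5, 0.8, -1.2]
gripper_width: 0.0555
```

Request:
{"name": "drive_tool", "arguments": {"steps": "-1 0.004 -0.018 0 0; -1 0 0 0.061 0; -1 0 0 0.061 0; -1 0 0 0.061 0; -1 0 0 0 0; -1 0 0 0 0; 0.5 0 0 0 0; 0.5 0 0 0 0"}}

```text
t: 5.8
tool_pos: [0.5097, -0.1361, 0.0396]
ee_rot: [[0.991, -0.134, 0.003], [-0.134, -0.991, -0.001], [0.003, 0.0, -1.0]]
wrist_force: [0.8, 0.3, 0.7]
gripper_width: 0.0649
```

Request:
{"name": "drive_tool", "arguments": {"steps": "0.5 0 0 0 0; 0.5 0 0 -0.08 0; 0.5 0 0 -0.08 0; 0.5 0 0 -0.08 0; 1 0 0 0 0"}}

```text
t: 6.3
tool_pos: [0.5113, -0.1372, 0.1658]
ee_rot: [[0.991, -0.135, 0.012], [-0.135, -0.991, -0.004], [0.012, 0.002, -1.0]]
wrist_force: [0.7, -0.9, 0.8]
gripper_width: 0.0709
```

```bash
python3 - <<'E'
from plan import plan
from h import *
p,P,c=grab(save='pics/a1.png');show(p,P,c,[('blue',.032),('dark',.026),('dark',.047)])
plan([(1,.606,.1437,.13,-7.6,8),(1,.606,.1437,.008,-7.6,4)])
E
```

```text
blue 0.032 uv [545. 146.] xy [ 0.7953 -0.4647] LxW 97 8 yaw -89.6 z 0.039 n 80
blue 0.032 uv [246. 204.] xy [0.6406 0.2938] LxW 96 39 yaw -83.1 z 0.030 n 526
blue 0.032 uv [217. 250.] xy [0.5235 0.3612] LxW 124 55 yaw -81.7 z 0.032 n 1021
blue 0.032 uv [211. 293.] xy [0.4161 0.3725] LxW 153 70 yaw -87.1 z 0.034 n 1700
dark 0.026 uv [286. 145.] xy [0.7936 0.1926] LxW 57 29 yaw -80.8 z 0.026 n 66
dark 0.026 uv [422. 186.] xy [ 0.6892 -0.1431] LxW 181 21 yaw 80.7 z 0.025 n 179
dark 0.026 uv [305. 218.] xy [0.6074 0.1432] LxW 56 55 yaw 0.4 z 0.026 n 204
dark 0.026 uv [123. 232.] xy [0.5697 0.5991] LxW 43 23 yaw 21.0 z 0.022 n 90
dark 0.026 uv [396. 256.] xy [ 0.5174 -0.0941] LxW 129 122 yaw 82.2 z 0.023 n 1492
dark 0.026 uv [ 52. 252.] xy [0.5144 0.7704] LxW 54 16 yaw 76.5 z 0.021 n 80
dark 0.026 uv [105. 260.] xy [0.5016 0.6566] LxW 137 42 yaw -89.6 z 0.022 n 453
dark 0.026 uv [630. 294.] xy [ 0.4193 -0.6613] LxW 199 21 yaw 1.8 z 0.026 n 361
dark 0.026 uv [194. 354.] xy [0.2643 0.4101] LxW 100 43 yaw 22.9 z 0.026 n 80
dark 0.047 uv [286. 141.] xy [0.7932 0.1931] LxW 60 33 yaw -79.0 z 0.049 n 73
dark 0.047 uv [421. 183.] xy [ 0.6934 -0.1445] LxW 183 9 yaw 82.4 z 0.047 n 142
dark 0.047 uv [413. 255.] xy [ 0.5118 -0.126 ] LxW 59 50 yaw -21.9 z 0.049 n 179
dark 0.047 uv [635. 293.] xy [ 0.4216 -0.6605] LxW 196 19 yaw -1.0 z 0.047 n 373
at [ 0.5104 -0.1369  0.1622 -7.755 ] w 0.0745 t 6.35 F [-1.2  1.3  0. ]
1 0.014 -0.073 0.008 -0.0001; 1 0.014 -0.073 0.008 0; 1 0.014 -0.073 0.008 -0.0001; 1 0.014 -0.073 0.008 0; 1 0.015 -0.072 0.008 -0.0001; 1 0.014 -0.073 0.008 0; 1 0.015 -0.072 0.008 -0.0001; 1 0.015 -0.073 0.008 0
1 0 0 0.061 0; 1 0 0 0.061 0; 1 0 0 0.061 0; 1 0 0 0.061 0
end [ 0.6063  0.1438  0.0082 -7.611 ]
```

Request:
{"name": "drive_tool", "arguments": {"steps": "1 0.0145 -0.073 0.008 0; 1 0.0145 -0.073 0.008 0; 1 0.0145 -0.073 0.008 0; 1 0.0145 -0.073 0.008 0; 1 0.0145 -0.073 0.008 0; 1 0.0145 -0.073 0.008 0; 1 0.0145 -0.073 0.008 0; 1 0.0145 -0.073 0.008 0"}}

```text
t: 7.15
tool_pos: [0.6051, 0.1466, 0.1237]
ee_rot: [[0.991, -0.135, -0.002], [-0.135, -0.991, -0.0], [-0.002, 0.001, -1.0]]
wrist_force: [0.9, -0.3, -0.3]
gripper_width: 0.0879
```

Request:
{"name": "drive_tool", "arguments": {"steps": "1 0 0 0.061 0; 1 0 0 0.061 0; 1 0 0 0.061 0; 1 0 0 0.061 0; 1 0 0 0 0; -1 0 0 0 0; -1 0 0 0 0; -1 0 0 0 0"}}

```text
t: 7.95
tool_pos: [0.605, 0.1452, 0.003]
ee_rot: [[0.991, -0.135, -0.001], [-0.135, -0.991, -0.0], [-0.001, 0.0, -1.0]]
wrist_force: [0.4, 0.4, 0.1]
gripper_width: 0.0675
```

Request:
{"name": "drive_tool", "arguments": {"steps": "-1 0 0 0 0; -1 0 0 0 0; -1 0 0 0 0; -1 0 0 -0.08 0; -1 0 0 -0.08 0; -1 0 0 -0.08 0; -1 0 0 0 0"}}

```text
t: 8.65
tool_pos: [0.6084, 0.1459, 0.1317]
ee_rot: [[0.991, -0.135, 0.012], [-0.135, -0.991, 0.002], [0.011, -0.004, -1.0]]
wrist_force: [0.3, -0.8, -0.0]
gripper_width: 0.0554
```

Request:
{"name": "drive_tool", "arguments": {"steps": "-1 -0.02 0.073 0 0; -1 -0.02 0.073 0 0; -1 -0.02 0.073 0 0; -1 -0.02 0.073 0 0; -1 -0.02 0.073 0 0; -1 -0.02 0.073 0 0; -1 0 0 0 0; -1 0 0 0 0"}}

```text
t: 9.45
tool_pos: [0.516, -0.064, 0.1229]
ee_rot: [[0.991, -0.137, -0.001], [-0.137, -0.991, 0.001], [-0.001, -0.001, -1.0]]
wrist_force: [0.5, -0.3, -1.2]
gripper_width: 0.0554
```

Request:
{"name": "drive_tool", "arguments": {"steps": "-1 0 0 0.062 0; -1 0 0 0.062 0; -1 0 0 0.062 0; -1 0 0 0 0; -1 0 0 0 0; 0.5 0 0 0 0; 0.5 0 0 0 0; 0.5 0 0 0 0"}}

```text
t: 10.25
tool_pos: [0.5172, -0.0636, 0.0319]
ee_rot: [[0.991, -0.135, 0.002], [-0.135, -0.991, -0.0], [0.002, 0.0, -1.0]]
wrist_force: [0.1, 0.1, 0.2]
gripper_width: 0.0657
```

Request:
{"name": "drive_tool", "arguments": {"steps": "0.5 0 0 -0.08 0; 0.5 0 0 -0.08 0; 0.5 0 0 -0.08 0; 0.5 0 0 0 -0.022; 0.5 0 0 0 -0.022; 0.5 0 0 0 0"}}

```text
t: 10.85
tool_pos: [0.5168, -0.0637, 0.1517]
ee_rot: [[0.99, 0.142, 0.002], [0.142, -0.99, -0.0], [0.002, 0.001, -1.0]]
wrist_force: [-0.5, -0.3, -0.2]
gripper_width: 0.0653
```

```bash
python3 - <<'E'
from plan import plan
plan([(1,.4177,.1731,.13,8.5,8),(1,.4177,.1731,.005,8.5,4)])
plan([(-1,.637,-.157,.15,82.4,10)],start=(.4177,.1731,.13,8.5))
E
```

```text
at [ 0.5168 -0.0637  0.1517  8.1591] w 0.0653 t 10.85 F [-0.5 -0.3 -0.2]
1 -0.016 -0.062 0.005 -0.0001; 1 -0.016 -0.062 0.005 -0.0001; 1 -0.016 -0.062 0.006 -0.0001; 1 -0.016 -0.062 0.005 -0.0001; 1 -0.016 -0.062 0.006 -0.0001; 1 -0.016 -0.062 0.005 -0.0001; 1 -0.016 -0.063 0.006 -0.0002; 1 -0.016 -0.062 0.005 -0.0001
1 0 0 0.063 0; 1 0 0 0.062 0; 1 0 0 0.063 0; 1 0 0 0.062 0
end [4.1760e-01 1.7300e-01 5.2000e-03 8.4831e+00]
-1 0.034 0.072 -0.004 -0.0205; -1 0.024 0.075 -0.004 -0.0205; -1 0.014 0.078 -0.004 -0.0205; -1 0.004 0.079 -0.004 -0.0205; -1 -0.006 0.079 -0.004 -0.0205; -1 -0.016 0.078 -0.004 -0.0206; -1 -0.026 0.075 -0.004 -0.0205; -1 -0.036 0.071 -0.004 -0.0206
-1 -0.044 0.065 -0.004 -0.0205; -1 -0.053 0.06 -0.004 -0.0206
end [ 0.6371 -0.1572  0.15   82.408 ]
```

Request:
{"name": "drive_tool", "arguments": {"steps": "1 -0.016 -0.062 0.0055 0; 1 -0.016 -0.062 0.0055 0; 1 -0.016 -0.062 0.0055 0; 1 -0.016 -0.062 0.0055 0; 1 -0.016 -0.062 0.0055 0; 1 -0.016 -0.062 0.0055 0; 1 -0.016 -0.062 0.0055 0; 1 -0.016 -0.062 0.0055 0"}}

```text
t: 11.65
tool_pos: [0.4175, 0.174, 0.1286]
ee_rot: [[0.991, 0.136, 0.0], [0.136, -0.991, 0.0], [0.0, -0.0, -1.0]]
wrist_force: [-0.5, 0.0, 0.3]
gripper_width: 0.0875
```

Request:
{"name": "drive_tool", "arguments": {"steps": "1 0 0 0.062 0; 1 0 0 0.062 0; 1 0 0 0.062 0; 1 0 0 0.062 0; 1 0 0 0 0; -1 0 0 0 0; -1 0 0 0 0; -1 0 0 0 0"}}

```text
t: 12.45
tool_pos: [0.4184, 0.1729, 0.0051]
ee_rot: [[0.99, 0.14, 0.001], [0.14, -0.99, 0.0], [0.001, -0.0, -1.0]]
wrist_force: [-0.1, -0.4, 0.3]
gripper_width: 0.0672
```

Request:
{"name": "drive_tool", "arguments": {"steps": "-1 0 0 0 0; -1 0 0 0 0; -1 0 0 0 0; -1 0 0 0 0; -1 0 0 -0.08 0; -1 0 0 -0.08 0; -1 0 0 -0.08 0; -1 0 0 0 0"}}

```text
t: 13.25
tool_pos: [0.4209, 0.1738, 0.1314]
ee_rot: [[0.99, 0.141, 0.01], [0.141, -0.99, 0.003], [0.011, -0.002, -1.0]]
wrist_force: [0.1, 0.3, 0.7]
gripper_width: 0.0037
```

Request:
{"name": "drive_tool", "arguments": {"steps": "-1 0.034 0.072 -0.004 -0.0205; -1 0.024 0.075 -0.004 -0.0205; -1 0.014 0.078 -0.004 -0.0205; -1 0.004 0.079 -0.004 -0.0205; -1 -0.006 0.079 -0.004 -0.0205; -1 -0.016 0.078 -0.004 -0.0206; -1 -0.026 0.075 -0.004 -0.0205; -1 -0.036 0.071 -0.004 -0.0206"}}

```text
t: 14.05
tool_pos: [0.5924, -0.094, 0.1395]
ee_rot: [[0.383, 0.924, -0.001], [0.924, -0.383, 0.0], [-0.0, -0.001, -1.0]]
wrist_force: [-0.0, -0.1, -0.3]
gripper_width: 0.0001
```

Request:
{"name": "drive_tool", "arguments": {"steps": "-1 -0.044 0.065 -0.004 -0.0205; -1 -0.053 0.06 -0.004 -0.0206; -1 0 0 0 0; -1 0 0 0 0"}}

```text
t: 14.45
tool_pos: [0.6349, -0.1593, 0.1427]
ee_rot: [[0.142, 0.99, -0.003], [0.99, -0.142, 0.001], [0.001, -0.003, -1.0]]
wrist_force: [-0.9, 0.2, 0.5]
gripper_width: 0.0004
```

```bash
python3 - <<'E'
from plan import plan
plan([(-1,.632,-.158,.15,82.4,1),(-1,.632,-.158,.033,82.4,4)])
E
```

```text
at [ 0.6349 -0.1593  0.1427 81.8435] w 0.0004 t 14.45 F [-0.9  0.2  0.5]
-1 0.002 -0.006 -0.015 -0.0015
-1 0 0 0.059 0; -1 0 0 0.058 0; -1 0 0 0.059 0; -1 0 0 0.058 0
end [ 6.32100e-01 -1.57900e-01  3.32000e-02  8.23835e+01]
```

```bash
python3 - <<'E'
from h import *
p,P,c=grab(save='pics/a2.png')
bg=(abs(P[...,2]-.02)<.009)&(P[...,2]>.012)
for u,v in[(326,187),(293,294)]:
    m=np.zeros_like(bg);m[v-16:v+17,u-24:u+25]=1
    for b in blobs(bg&m,P,c,.02,200):print(b)
show(p,P,c,[('dark',.047)])
from plan import plan
plan([(.2,.4177,.1731,.13,8.5,10),(.2,.4177,.1731,.004,8.5,4)])
E
```

```text
(array([326., 186.]), array([0.68939447, 0.0924624 ]), 80.43593292236328, 33.90782432556152, -82.31450653076172, np.float64(0.019957433314343076), np.int32(369))
(array([293., 294.]), array([0.41553394, 0.17268925]), 80.5204360961914, 32.67367439270019, -82.40898036956787, np.float64(0.020421517355358576), np.int32(387))
dark 0.047 uv [286. 141.] xy [0.7942 0.1939] LxW 60 33 yaw -76.4 z 0.048 n 75
dark 0.047 uv [389. 253.] xy [ 0.5168 -0.0628] LxW 57 56 yaw -0.5 z 0.049 n 213
dark 0.047 uv [410. 256.] xy [ 0.509  -0.1178] LxW 57 35 yaw 4.4 z 0.049 n 134
dark 0.047 uv [635. 294.] xy [ 0.4215 -0.6615] LxW 196 20 yaw -0.3 z 0.047 n 373
at [ 0.6348 -0.1585  0.1435 81.9085] w 0.0006 t 14.5 F [-0.1 -0.3  0.2]
0.2 0.06 -0.052 0.003 0.0204; 0.2 0.052 -0.06 0.003 0.0204; 0.2 0.044 -0.066 0.003 0.0204; 0.2 0.036 -0.071 0.003 0.0204; 0.2 0.026 -0.075 0.003 0.0204; 0.2 0.017 -0.077 0.002 0.0204; 0.2 0.006 -0.079 0.003 0.0204; 0.2 -0.004 -0.079 0.002 0.0204
0.2 -0.014 -0.078 0.003 0.0204; 0.2 -0.023 -0.076 0.002 0.0203
0.2 0 0 0.063 0; 0.2 0 0 0.063 0; 0.2 0 0 0.063 0; 0.2 0 0 0.063 0
end [4.1770e-01 1.7320e-01 4.0000e-03 8.5045e+00]
```

Request:
{"name": "drive_tool", "arguments": {"steps": "0.2 0.06 -0.052 0.003 0.0204; 0.2 0.052 -0.06 0.003 0.0204; 0.2 0.044 -0.066 0.003 0.0204; 0.2 0.036 -0.071 0.003 0.0204; 0.2 0.026 -0.075 0.003 0.0204; 0.2 0.017 -0.077 0.002 0.0204; 0.2 0.006 -0.079 0.003 0.0204; 0.2 -0.004 -0.079 0.002 0.0204"}}

```text
t: 15.3
tool_pos: [0.4587, 0.1081, 0.1337]
ee_rot: [[0.921, 0.39, 0.001], [0.39, -0.921, 0.001], [0.001, -0.0, -1.0]]
wrist_force: [0.7, 1.2, -0.5]
gripper_width: 0.0528
```

Request:
{"name": "drive_tool", "arguments": {"steps": "0.2 -0.016 -0.078 0.003 0.0204; 0.2 -0.025 -0.076 0.002 0.0203; 0.2 0 0 0 0; 0.2 0 0 0.063 0; 0.2 0 0 0.063 0; 0.2 0 0 0.063 0; 0.2 0 0 0.062 0; 0.2 0 0 0 0"}}

```text
t: 16.1
tool_pos: [0.4136, 0.1712, 0.0027]
ee_rot: [[0.989, 0.151, -0.004], [0.151, -0.989, -0.001], [-0.004, 0.001, -1.0]]
wrist_force: [0.1, 0.4, -0.2]
gripper_width: 0.0528
```

Request:
{"name": "drive_tool", "arguments": {"steps": "-1 0 0 0 0; -1 0 0 0 0; -1 0 0 0 0; -1 0 0 0 0; -1 0 0 0 0; -1 0 0 0 0; -1 0 0 0 0; -1 0 0 0 0"}}

```text
t: 16.9
tool_pos: [0.4163, 0.1719, 0.007]
ee_rot: [[0.989, 0.15, 0.002], [0.15, -0.989, 0.001], [0.002, -0.0, -1.0]]
wrist_force: [-1.4, 0.4, 5.9]
gripper_width: 0.0299
```

Request:
{"name": "drive_tool", "arguments": {"steps": "-1 0 0 -0.08 0; -1 0 0 -0.08 0; -1 0 0 -0.08 0; -1 0 0 0 0"}}

```text
t: 17.3
tool_pos: [0.4184, 0.1726, 0.1323]
ee_rot: [[0.989, 0.15, 0.01], [0.15, -0.989, 0.003], [0.01, -0.002, -1.0]]
wrist_force: [0.7, -0.0, 0.5]
gripper_width: 0.03
```

Gripped. Carry it.

Request:
{"name": "drive_tool", "arguments": {"steps": "-1 0.034 0.072 -0.004 -0.0205; -1 0.024 0.075 -0.004 -0.0205; -1 0.014 0.078 -0.004 -0.0205; -1 0.004 0.079 -0.004 -0.0205; -1 -0.006 0.079 -0.004 -0.0205; -1 -0.016 0.078 -0.004 -0.0206; -1 -0.026 0.075 -0.004 -0.0205; -1 -0.036 0.071 -0.004 -0.0206"}}

```text
t: 18.1
tool_pos: [0.5922, -0.0937, 0.1403]
ee_rot: [[0.374, 0.927, -0.001], [0.927, -0.374, 0.0], [-0.0, -0.001, -1.0]]
wrist_force: [0.7, 0.2, -0.2]
gripper_width: 0.0299
```

Request:
{"name": "drive_tool", "arguments": {"steps": "-1 -0.044 0.065 -0.004 -0.0205; -1 -0.053 0.06 -0.004 -0.0206; -1 0 0 0 0; -1 0 0 0 0"}}

```text
t: 18.5
tool_pos: [0.6353, -0.1586, 0.1436]
ee_rot: [[0.133, 0.991, -0.003], [0.991, -0.133, 0.001], [0.001, -0.003, -1.0]]
wrist_force: [-0.4, -0.3, -1.4]
gripper_width: 0.0298
```

```bash
python3 - <<'E'
from plan import plan
plan([(-1,.632,-.156,.14,82.4,1),(-1,.632,-.156,.032,82.4,4)])
E
```

```text
at [ 0.6353 -0.1586  0.1436 82.3522] w 0.0298 t 18.5 F [-0.4 -0.3 -1.4]
-1 0.004 -0.007 0.007 -0.0001
-1 0 0 0.054 0; -1 0 0 0.054 0; -1 0 0 0.054 0; -1 0 0 0.054 0
end [ 6.32100e-01 -1.56200e-01  3.21000e-02  8.23882e+01]
```

Request:
{"name": "drive_tool", "arguments": {"steps": "-1 0.004 -0.007 0.007 0; -1 0 0 0.054 0; -1 0 0 0.054 0; -1 0 0 0.054 0; -1 0 0 0.054 0; -1 0 0 0 0; 0.05 0 0 0 0; 0.05 0 0 0 0"}}

```text
t: 19.3
tool_pos: [0.6329, -0.1552, 0.0361]
ee_rot: [[0.13, 0.992, 0.002], [0.992, -0.13, -0.001], [-0.0, 0.002, -1.0]]
wrist_force: [0.4, 0.6, 0.5]
gripper_width: 0.0423
```

Request:
{"name": "drive_tool", "arguments": {"steps": "0.05 0 0 0 0; 0.05 0 0 -0.08 0; 0.05 0 0 -0.08 0; 0.05 0 0 -0.08 0; 0.2 0 0 0 0"}}

```text
t: 19.8
tool_pos: [0.6353, -0.1566, 0.1637]
ee_rot: [[0.13, 0.991, 0.013], [0.991, -0.13, -0.004], [-0.002, 0.014, -1.0]]
wrist_force: [1.1, 0.5, 1.2]
gripper_width: 0.0503
```

```bash
python3 - <<'E'
from plan import plan
plan([(.2,.6892,.0925,.13,7.7,9),(.2,.6892,.0925,.005,7.7,4)])
plan([(-1,.642,-.081,.14,82.4,9),(-1,.642,-.081,.032,82.4,4)],start=(.6892,.0925,.13,7.7))
E
```

```text
at [ 0.6353 -0.1566  0.1637 82.5016] w 0.0503 t 19.8 F [1.1 0.5 1.2]
0.2 0.056 0.005 0.007 0.0231; 0.2 0.057 -0.004 0.008 0.0231; 0.2 0.055 -0.012 0.007 0.0231; 0.2 0.053 -0.02 0.008 0.0231; 0.2 0.05 -0.027 0.007 0.0231; 0.2 0.045 -0.034 0.008 0.0231; 0.2 0.04 -0.04 0.007 0.0231; 0.2 0.034 -0.045 0.008 0.023
0.2 0.027 -0.05 0.007 0.0231
0.2 0 0 0.063 0; 0.2 0 0 0.062 0; 0.2 0 0 0.063 0; 0.2 0 0 0.062 0
end [6.8910e-01 9.2300e-02 5.2000e-03 7.6936e+00]
-1 -0.016 0.037 -0.002 -0.0231; -1 -0.021 0.034 -0.002 -0.0231; -1 -0.025 0.031 -0.002 -0.023; -1 -0.03 0.027 -0.002 -0.0231; -1 -0.033 0.022 -0.002 -0.023; -1 -0.036 0.017 -0.003 -0.0231; -1 -0.038 0.012 -0.002 -0.023; -1 -0.039 0.006 -0.003 -0.0231
-1 -0.04 0.001 -0.002 -0.023
-1 0 0 0.054 0; -1 0 0 0.054 0; -1 0 0 0.054 0; -1 0 0 0.054 0
end [ 6.42e-01 -8.08e-02  3.20e-02  8.24e+01]
```

Request:
{"name": "drive_tool", "arguments": {"steps": "0.2 0.056 0.005 0.007 0.0231; 0.2 0.057 -0.004 0.008 0.0231; 0.2 0.055 -0.012 0.007 0.0231; 0.2 0.053 -0.02 0.008 0.0231; 0.2 0.05 -0.027 0.007 0.0231; 0.2 0.045 -0.034 0.008 0.0231; 0.2 0.04 -0.04 0.007 0.0231; 0.2 0.034 -0.045 0.008 0.023"}}

```text
t: 20.6
tool_pos: [0.6804, 0.0665, 0.1243]
ee_rot: [[0.963, 0.27, 0.001], [0.27, -0.963, 0.0], [0.001, 0.0, -1.0]]
wrist_force: [-0.4, 0.9, 0.2]
gripper_width: 0.0527
```

Request:
{"name": "drive_tool", "arguments": {"steps": "0.2 0.027 -0.05 0.007 0.0231; 0.2 0 0 0 0; 0.2 0 0 0.063 0; 0.2 0 0 0.062 0; 0.2 0 0 0.063 0; 0.2 0 0 0.062 0; 0.2 0 0 0 0"}}

```text
t: 21.3
tool_pos: [0.6901, 0.0923, 0.0006]
ee_rot: [[0.991, 0.136, 0.011], [0.136, -0.991, 0.0], [0.011, 0.001, -1.0]]
wrist_force: [4.6, 0.1, 8.6]
gripper_width: 0.0525
```

Request:
{"name": "drive_tool", "arguments": {"steps": "-1 0 0 0 0; -1 0 0 0 0; -1 0 0 0 0; -1 0 0 0 0; -1 0 0 0 0; -1 0 0 0 0; -1 0 0 0 0"}}

```text
t: 22.0
tool_pos: [0.6874, 0.0921, 0.0003]
ee_rot: [[0.991, 0.136, 0.004], [0.136, -0.991, -0.0], [0.004, 0.001, -1.0]]
wrist_force: [-4.6, -0.7, 14.1]
gripper_width: 0.0297
```

Request:
{"name": "drive_tool", "arguments": {"steps": "-1 0 0 -0.08 0; -1 0 0 -0.08 0; -1 0 0 -0.08 0; -1 0 0 0 0"}}

```text
t: 22.4
tool_pos: [0.6894, 0.0923, 0.1248]
ee_rot: [[0.991, 0.136, 0.013], [0.136, -0.991, 0.001], [0.013, 0.001, -1.0]]
wrist_force: [0.8, -0.1, 0.5]
gripper_width: 0.03
```

Request:
{"name": "drive_tool", "arguments": {"steps": "-1 -0.016 0.037 -0.002 -0.0231; -1 -0.021 0.034 -0.002 -0.0231; -1 -0.025 0.031 -0.002 -0.023; -1 -0.03 0.027 -0.002 -0.0231; -1 -0.033 0.022 -0.002 -0.023; -1 -0.036 0.017 -0.003 -0.0231; -1 -0.038 0.012 -0.002 -0.023; -1 -0.039 0.006 -0.003 -0.0231"}}

```text
t: 23.2
tool_pos: [0.6432, -0.0624, 0.1236]
ee_rot: [[0.266, 0.964, -0.001], [0.964, -0.266, -0.0], [-0.001, -0.001, -1.0]]
wrist_force: [-0.9, -0.3, -1.0]
gripper_width: 0.0299
```

Request:
{"name": "drive_tool", "arguments": {"steps": "-1 -0.04 0.001 -0.002 -0.023; -1 0 0 0 0; -1 0 0 0 0"}}

```text
t: 23.5
tool_pos: [0.6388, -0.0806, 0.125]
ee_rot: [[0.136, 0.991, -0.001], [0.991, -0.136, 0.0], [0.0, -0.001, -1.0]]
wrist_force: [-0.4, 0.1, -0.8]
gripper_width: 0.0295
```

```bash
python3 - <<'E'
from plan import plan
plan([(-1,.641,-.083,.14,82.4,1),(-1,.641,-.083,.032,82.4,4)])
E
```

```text
at [ 6.38800e-01 -8.06000e-02  1.25000e-01  8.21783e+01] w 0.0295 t 23.5 F [-0.4  0.1 -0.8]
-1 -0.004 0.005 -0.03 -0.0006
-1 0 0 0.054 0; -1 0 0 0.054 0; -1 0 0 0.054 0; -1 0 0 0.054 0
end [ 6.41000e-01 -8.29000e-02  3.20000e-02  8.23943e+01]
```

Request:
{"name": "drive_tool", "arguments": {"steps": "-1 -0.004 0.005 0 0; -1 0 0 0.048 0; -1 0 0 0.048 0; -1 0 0 0.048 0; -1 0 0 0.048 0; -1 0 0 0 0; 0.05 0 0 0 0; 0.05 0 0 0 0"}}

```text
t: 24.3
tool_pos: [0.6423, -0.0822, 0.0315]
ee_rot: [[0.132, 0.991, 0.002], [0.991, -0.132, -0.0], [-0.0, 0.002, -1.0]]
wrist_force: [-0.8, 0.3, 0.0]
gripper_width: 0.0425
```

Request:
{"name": "drive_tool", "arguments": {"steps": "0.05 0 0 0 0; 0.05 0 0 -0.08 0; 0.05 0 0 -0.08 0; 0.05 0 0 -0.08 0; -1 0 0 0 0"}}

```text
t: 24.8
tool_pos: [0.6444, -0.083, 0.1594]
ee_rot: [[0.132, 0.991, 0.014], [0.991, -0.132, -0.003], [-0.001, 0.014, -1.0]]
wrist_force: [-0.3, -0.7, 0.8]
gripper_width: 0.041
```

```bash
python3 - <<'E'
from plan import plan
# outside handle centre: panel centre + 0.075 outward
plan([(-1,.5861+.132*.085,-.0222+.991*.085,.15,0,10)])
E
```

```text
at [ 0.6444 -0.083   0.1594 82.3907] w 0.0410 t 24.8 F [-0.3 -0.7  0.8]
-1 0.028 -0.013 0.002 0.0229; -1 0.025 -0.017 0.002 0.0229; -1 0.023 -0.02 0.002 0.0229; -1 0.019 -0.024 0.002 0.0229; -1 0.016 -0.026 0.002 0.0229; -1 0.012 -0.028 0.002 0.0229; -1 0.008 -0.029 0.002 0.0229; -1 0.003 -0.03 0.002 0.0229
-1 -0.001 -0.031 0.001 0.0228; -1 -0.005 -0.03 0.002 0.0229
end [ 0.5972  0.0619  0.1499 -0.0133]
```

Request:
{"name": "drive_tool", "arguments": {"steps": "-1 0.069 -0.033 0 0; -1 0.069 -0.033 0 0; -1 0.069 -0.033 0 0; -1 0.069 -0.033 0 0; -1 0 0 0 0; -1 0 0 0 0"}}

```text
t: 25.4
tool_pos: [0.5942, 0.0636, 0.1502]
ee_rot: [[0.131, 0.991, 0.001], [0.991, -0.131, -0.0], [-0.0, 0.001, -1.0]]
wrist_force: [1.1, -0.5, 0.1]
gripper_width: 0.0001
```

```bash
python3 - <<'E'
from h import *
p,P,c=grab();show(p,P,c,[('blue',.032),('any',.0865)])
q,Q,_=grab('scene')
cv2.imwrite('pics/a3.png',np.hstack([cv2.resize(p[160:320,320:480],(480,480)),cv2.resize(q[180:360,80:300],(320,480))])[:,:,::-1])
from plan import plan
plan([(-1,.5973,.062,.045,82.4,4)])
E
```

```text
blue 0.032 uv [232. 195.] xy [0.662  0.3278] LxW 96 38 yaw -82.6 z 0.030 n 519
blue 0.032 uv [217. 250.] xy [0.5234 0.3611] LxW 125 55 yaw -81.8 z 0.032 n 1023
blue 0.032 uv [211. 293.] xy [0.416  0.3725] LxW 153 70 yaw -87.4 z 0.034 n 1698
any 0.0865 uv [286. 143.] xy [0.7773 0.1897] LxW 75 72 yaw 26.7 z 0.088 n 222
any 0.0865 uv [504. 241.] xy [ 0.545  -0.3308] LxW 283 250 yaw -7.6 z 0.088 n 12052
any 0.0865 uv [371. 250.] xy [ 0.5217 -0.0133] LxW 124 17 yaw -7.7 z 0.085 n 307
any 0.0865 uv [162. 258.] xy [0.4973 0.4829] LxW 40 31 yaw -17.6 z 0.082 n 93
at [5.9450e-01 6.2200e-02 1.4990e-01 8.2357e+01] w 0.0006 t 25.5 F [-0.  -0.5 -0.2]
-1 0 0.001 0.052 0; -1 0 0.002 0.053 0; -1 0 0.001 0.052 -0.0001; -1 0 0.002 0.053 0
end [5.9750e-01 6.1800e-02 4.4900e-02 8.2393e+01]
```

View pics/a3.png

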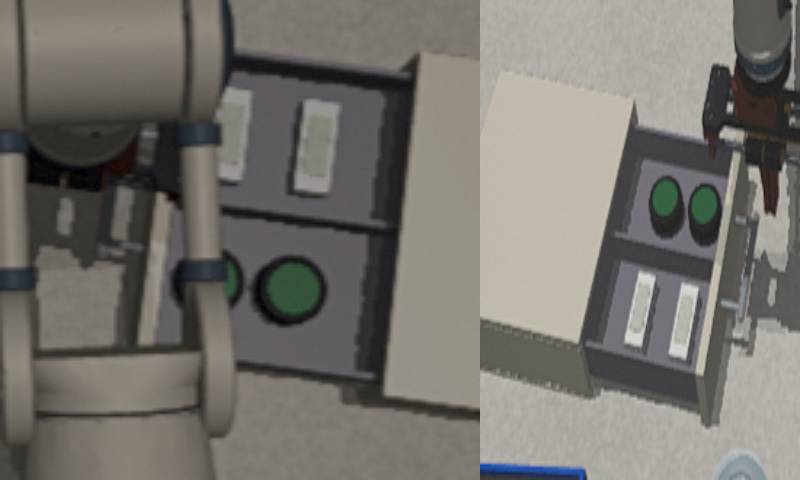

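Request:
{"name": "drive_tool", "arguments": {"steps": "-1 0 0.0015 0.053 0; -1 0 0.0015 0.053 0; -1 0 0.0015 0.053 0; -1 0 0.0015 0.053 0; -1 0 0 0 0; -1 -0.04 0 0 0; -1 -0.04 0 0 0; -1 -0.04 0 0 0"}}

```text
t: 26.3
tool_pos: [0.5898, 0.0024, 0.045]
ee_rot: [[0.133, 0.991, 0.001], [0.991, -0.133, 0.001], [0.001, 0.001, -1.0]]
wrist_force: [0.6, 1.5, -1.5]
gripper_width: 0.0004
```

Request:
{"name": "drive_tool", "arguments": {"steps": "-1 -0.04 0 0 0; -1 -0.04 0 0 0; -1 -0.04 0 0 0; -1 -0.04 0 0 0; -1 -0.03 0 0 0; -1 -0.03 0 0 0; -1 0 0 0 0"}}

```text
t: 27.0
tool_pos: [0.5749, -0.1082, 0.0446]
ee_rot: [[0.135, 0.991, 0.001], [0.991, -0.135, -0.001], [-0.001, 0.001, -1.0]]
wrist_force: [0.4, 0.9, 1.1]
gripper_width: 0.0008
```

```bash
python3 - <<'E'
from h import *
p,P,c=grab();show(p,P,c,[('any',.0845)])
s=r.get_state();print(s['tool_pos'],s['wrist_force'])
E
```

```text
any 0.0845 uv [287. 143.] xy [0.7777 0.1903] LxW 75 73 yaw 0.4 z 0.088 n 226
any 0.0845 uv [514. 244.] xy [ 0.5453 -0.3316] LxW 284 251 yaw -7.6 z 0.088 n 9493
any 0.0845 uv [453. 254.] xy [ 0.5085 -0.2069] LxW 133 17 yaw -12.7 z 0.088 n 205
any 0.0845 uv [433. 263.] xy [ 0.4915 -0.1601] LxW 115 18 yaw -7.6 z 0.085 n 311
any 0.0845 uv [162. 258.] xy [0.4983 0.4852] LxW 41 38 yaw -21.6 z 0.080 n 122
[ 0.57489827 -0.10704609  0.04427623] [0.73170427 0.38648685 0.69236271]
```

Request:
{"name": "drive_tool", "arguments": {"steps": "-1 -0.03 0 0 0; -1 -0.02 0 0 0; -1 -0.01 0 0 0; -1 -0.01 0 0 0"}}

```text
t: 27.45
tool_pos: [0.5705, -0.1383, 0.0439]
ee_rot: [[0.13, 0.991, 0.001], [0.991, -0.13, 0.005], [0.005, 0.0, -1.0]]
wrist_force: [1.7, 7.5, 1.1]
gripper_width: 0.0004
```

Request:
{"name": "drive_tool", "arguments": {"steps": "-1 -0.004 0 0 0; -1 -0.004 0 0 0; -1 0 0 0 0"}}

```text
t: 27.75
tool_pos: [0.5693, -0.1454, 0.0436]
ee_rot: [[0.133, 0.991, -0.0], [0.991, -0.133, -0.001], [-0.001, -0.0, -1.0]]
wrist_force: [-0.5, 0.4, -0.3]
gripper_width: 0.0005
```

Request:
{"name": "drive_tool", "arguments": {"steps": "-1 -0.004 0 0 0; -1 -0.004 0 0 0; -1 -0.004 0 0 0; -1 0 0 0 0"}}

```text
t: 28.15
tool_pos: [0.5691, -0.1465, 0.0435]
ee_rot: [[0.13, 0.992, 0.0], [0.991, -0.13, 0.007], [0.007, -0.001, -1.0]]
wrist_force: [1.8, 13.7, 1.7]
gripper_width: 0.0001
```

Request:
{"name": "drive_tool", "arguments": {"steps": "-1 -0.003 0 0 0; -1 -0.003 0 0 0; -1 0 0 0 0"}}

```text
t: 28.45
tool_pos: [0.5691, -0.1466, 0.0436]
ee_rot: [[0.128, 0.992, 0.001], [0.992, -0.128, 0.012], [0.012, -0.001, -1.0]]
wrist_force: [2.1, 22.9, 2.9]
gripper_width: 0.0005
```

```bash
python3 - <<'E'
from h import *
p,P,c=grab();s=r.get_state();print(s['tool_pos'],s['wrist_force'])
m=(abs(P[...,2]-.0865)<.009)
D=((P[...,:2]-[.545,-.3306])@[.132,.991]);Y=((P[...,:2]-[.545,-.3306])@[.991,-.132])
k=m&(abs(Y)<.13)&(D>0.05)&(D<.2)
print(np.histogram(D[k],bins=np.arange(.1,.17,.004)))
for a in np.arange(.1,.14,.003):
    q=k&(D>a)&(D<a+.003);print(round(a,3),q.sum(),np.median(P[q][:,2]) if q.any() else 0)
E
```

```text
[ 0.56908211 -0.1465933   0.04357998] [ 2.09617714 23.1970471   3.41299172]
(array([80, 79, 81, 78, 74, 97, 74, 73, 93, 12,  0,  0,  0,  0,  0,  0,  0]), array([0.1  , 0.104, 0.108, 0.112, 0.116, 0.12 , 0.124, 0.128, 0.132,
       0.136, 0.14 , 0.144, 0.148, 0.152, 0.156, 0.16 , 0.164, 0.168]))
0.1 63 0.08806158596054403
0.103 55 0.0885120893443474
0.106 61 0.08861020281882848
0.109 61 0.08779451923314419
0.112 54 0.08787316489438324
0.115 61 0.08834344806895666
0.118 61 0.08845465087865145
0.121 73 0.08556872003264626
0.124 55 0.0849640113015595
0.127 56 0.08519534319706712
0.13 57 0.08516082862669139
0.133 72 0.08313054711099133
0.136 12 0.08426417630915728
0.139 0 0
```

Request:
{"name": "drive_tool", "arguments": {"steps": "-1 0.04 0 0 0; -1 0.04 0 0 0; -1 0 0 -0.08 0; -1 0 0 -0.08 0; -1 0 0 -0.08 0; 1 0 0 0 0"}}

```text
t: 29.1
tool_pos: [0.576, -0.1149, 0.1713]
ee_rot: [[0.132, 0.991, 0.011], [0.991, -0.132, -0.004], [-0.002, 0.011, -1.0]]
wrist_force: [-0.2, -0.3, -0.2]
gripper_width: 0.0056
```

```bash
python3 - <<'E'
from plan import plan
plan([(1,.416,.3725,.13,2.8,14),(1,.416,.3725,.008,2.8,4)])
E
```

```text
at [ 0.576  -0.1149  0.1713 82.3885] w 0.0056 t 29.1 F [-0.2 -0.3 -0.2]
1 0.066 -0.032 0.006 0.0158; 1 0.063 -0.038 0.006 0.0158; 1 0.058 -0.044 0.006 0.0158; 1 0.054 -0.05 0.006 0.0158; 1 0.048 -0.055 0.006 0.0158; 1 0.043 -0.059 0.006 0.0158; 1 0.037 -0.063 0.006 0.0158; 1 0.03 -0.067 0.006 0.0158
1 0.023 -0.07 0.006 0.0158; 1 0.017 -0.071 0.006 0.0158; 1 0.009 -0.073 0.006 0.0158; 1 0.002 -0.073 0.006 0.0158; 1 -0.005 -0.073 0.005 0.0157; 1 -0.012 -0.073 0.006 0.0158
1 0 0 0.061 0; 1 0 0 0.061 0; 1 0 0 0.061 0; 1 0 0 0.061 0
end [0.4162 0.3727 0.0078 2.7925]
```

Request:
{"name": "drive_tool", "arguments": {"steps": "1 0.066 -0.032 0.006 0.0158; 1 0.063 -0.038 0.006 0.0158; 1 0.058 -0.044 0.006 0.0158; 1 0.054 -0.05 0.006 0.0158; 1 0.048 -0.055 0.006 0.0158; 1 0.043 -0.059 0.006 0.0158; 1 0.037 -0.063 0.006 0.0158; 1 0.03 -0.067 0.006 0.0158"}}

```text
t: 29.9
tool_pos: [0.4817, 0.1653, 0.1388]
ee_rot: [[0.803, 0.597, -0.0], [0.597, -0.803, -0.001], [-0.001, 0.0, -1.0]]
wrist_force: [0.6, 0.8, 0.4]
gripper_width: 0.0694
```

Request:
{"name": "drive_tool", "arguments": {"steps": "1 0.023 -0.07 0.006 0.0158; 1 0.017 -0.071 0.006 0.0158; 1 0.009 -0.073 0.006 0.0158; 1 0.002 -0.073 0.006 0.0158; 1 -0.005 -0.073 0.005 0.0157; 1 -0.012 -0.073 0.006 0.0158; 1 0 0 0 0; 1 0 0 0 0"}}

```text
t: 30.7
tool_pos: [0.4134, 0.3736, 0.1211]
ee_rot: [[0.999, 0.052, -0.001], [0.052, -0.999, -0.002], [-0.001, 0.002, -1.0]]
wrist_force: [-0.0, -0.1, 0.3]
gripper_width: 0.0878
```

```bash
python3 - <<'E'
from plan import plan
from h import *
p,P,c=grab(save='pics/a4.png');show(p,P,c,[('blue',.032)])
plan([(1,.416,.3725,.13,2.8,1),(1,.416,.3725,.008,2.8,4)])
E
```

```text
blue 0.032 uv [517. 146.] xy [ 0.7948 -0.3944] LxW 89 8 yaw -89.6 z 0.038 n 76
blue 0.032 uv [232. 195.] xy [0.6621 0.3277] LxW 96 38 yaw -82.6 z 0.030 n 518
blue 0.032 uv [222. 248.] xy [0.5236 0.3611] LxW 125 54 yaw -81.8 z 0.032 n 795
blue 0.032 uv [227. 292.] xy [0.418  0.3384] LxW 85 68 yaw -89.6 z 0.034 n 795
at [0.4138 0.373  0.1215 2.8783] w 0.0878 t 30.75 F [-0.7 -0.2  0.4]
1 0.004 0.001 -0.017 0.0002
1 0 0 0.061 0; 1 0 0 0.061 0; 1 0 0 0.061 0; 1 0 0 0.061 0
end [0.4158 0.3726 0.008  2.8063]
```

Request:
{"name": "drive_tool", "arguments": {"steps": "1 0.004 0.001 0 0; 1 0 0 0.057 0; 1 0 0 0.057 0; 1 0 0 0.057 0; 1 0 0 0.056 0; 1 0 0 0 0; -1 0 0 0 0; -1 0 0 0 0", "newtons": 40}}

```text
t: 31.55
tool_pos: [0.4171, 0.3737, 0.011]
ee_rot: [[0.999, 0.048, 0.003], [0.048, -0.999, 0.002], [0.003, -0.002, -1.0]]
wrist_force: [0.6, -0.1, 0.6]
gripper_width: 0.0752
```

Request:
{"name": "drive_tool", "arguments": {"steps": "-1 0 0 0 0; -1 0 0 0 0; -1 0 0 0 0; -1 0 0 -0.08 0; -1 0 0 -0.08 0; -1 0 0 -0.08 0; -1 0 0 -0.08 0; -1 0 0 0 0"}}

```text
t: 32.35
tool_pos: [0.4176, 0.375, 0.1761]
ee_rot: [[0.999, 0.049, 0.009], [0.049, -0.999, 0.007], [0.009, -0.007, -1.0]]
wrist_force: [0.0, -0.4, -2.3]
gripper_width: 0.0697
```

```bash
python3 - <<'E'
from plan import plan
plan([(-1,.545,-.3306,.17,-7.6,18),(-1,.545,-.3306,.12,-7.6,2)])
E
```

```text
at [0.4176 0.375  0.1761 2.8207] w 0.0697 t 32.35 F [ 0.  -0.4 -2.3]
-1 0.01 0.079 0.001 0.0016; -1 0.011 0.079 0.001 0.0016; -1 0.012 0.079 0.001 0.0016; -1 0.013 0.079 0.001 0.0016; -1 0.013 0.078 0.001 0.0016; -1 0.014 0.078 0.001 0.0016; -1 0.015 0.078 0.001 0.0016; -1 0.016 0.078 0 0.0016
-1 0.017 0.078 0.001 0.0016; -1 0.017 0.078 0 0.0016; -1 0.018 0.078 0.001 0.0016; -1 0.019 0.077 0 0.0016; -1 0.02 0.077 0.001 0.0016; -1 0.021 0.077 0 0.0016; -1 0.021 0.077 0.001 0.0016; -1 0.022 0.077 0 0.0016
-1 0.023 0.076 0.001 0.0017; -1 0.023 0.076 0 0.0016
-1 0 0 0.05 0; -1 0 0 0.05 0
end [ 0.5448 -0.3305  0.1201 -7.5833]
```

Request:
{"name": "drive_tool", "arguments": {"steps": "-1 0.01 0.079 0.001 0.0016; -1 0.011 0.079 0.001 0.0016; -1 0.012 0.079 0.001 0.0016; -1 0.013 0.079 0.001 0.0016; -1 0.013 0.078 0.001 0.0016; -1 0.014 0.078 0.001 0.0016; -1 0.015 0.078 0.001 0.0016; -1 0.016 0.078 0 0.0016"}}

```text
t: 33.15
tool_pos: [0.4714, 0.0585, 0.1631]
ee_rot: [[1.0, -0.032, -0.002], [-0.032, -1.0, -0.0], [-0.002, 0.0, -1.0]]
wrist_force: [0.3, -0.8, -3.7]
gripper_width: 0.0696
```

Request:
{"name": "drive_tool", "arguments": {"steps": "-1 0.017 0.078 0.001 0.0016; -1 0.017 0.078 0 0.0016; -1 0.018 0.078 0.001 0.0016; -1 0.019 0.077 0 0.0016; -1 0.02 0.077 0.001 0.0016; -1 0.021 0.077 0 0.0016; -1 0.021 0.077 0.001 0.0016; -1 0.022 0.077 0 0.0016"}}

```text
t: 33.95
tool_pos: [0.5283, -0.2553, 0.1608]
ee_rot: [[0.994, -0.112, -0.002], [-0.112, -0.994, 0.002], [-0.003, -0.001, -1.0]]
wrist_force: [0.5, 0.4, -3.2]
gripper_width: 0.0695
```

Request:
{"name": "drive_tool", "arguments": {"steps": "-1 0.023 0.076 0.001 0.0016; -1 0.023 0.076 0 0.0016; -1 0 0 0 0; -1 0 0 0 0"}}

```text
t: 34.35
tool_pos: [0.542, -0.3324, 0.1598]
ee_rot: [[0.991, -0.133, -0.003], [-0.133, -0.991, 0.003], [-0.004, -0.002, -1.0]]
wrist_force: [-0.2, 0.1, -3.0]
gripper_width: 0.0697
```

```bash
python3 - <<'E'
from plan import plan
plan([(-1,.545,-.3306,.16,-7.6,1),(-1,.545,-.3306,.098,-7.6,3)])
E
```

```text
at [ 0.542  -0.3324  0.1598 -7.6364] w 0.0697 t 34.35 F [-0.2  0.1 -3. ]
-1 0.005 -0.004 0 -0.0001
-1 0 0 0.041 0; -1 0 0 0.041 0; -1 0 0 0.042 0
end [ 0.5448 -0.3307  0.0978 -7.6004]
```

Request:
{"name": "drive_tool", "arguments": {"steps": "-1 0.005 -0.004 0 0; -1 0 0 0.04 0; -1 0 0 0.04 0; -1 0 0 0.04 0; -1 0 0 0 0; -1 0 0 0 0"}}

```text
t: 34.95
tool_pos: [0.5457, -0.3294, 0.1032]
ee_rot: [[0.991, -0.13, -0.0], [-0.13, -0.991, 0.0], [-0.0, -0.0, -1.0]]
wrist_force: [-0.8, -0.4, -2.6]
gripper_width: 0.0699
```

Request:
{"name": "drive_tool", "arguments": {"steps": "-1 0 0 0.003 0; -1 0 0 0 0"}}

```text
t: 35.15
tool_pos: [0.5459, -0.3305, 0.1022]
ee_rot: [[0.991, -0.131, 0.001], [-0.131, -0.991, -0.001], [0.001, 0.001, -1.0]]
wrist_force: [-0.8, -1.1, -4.1]
gripper_width: 0.0698
```

Request:
{"name": "drive_tool", "arguments": {"steps": "-1 0 0 0.004 0; -1 0 0 0.003 0; -1 0 0 0.002 0; -1 0 0 0 0"}}

```text
t: 35.55
tool_pos: [0.5457, -0.3308, 0.0988]
ee_rot: [[0.991, -0.132, 0.001], [-0.132, -0.991, -0.001], [0.002, 0.001, -1.0]]
wrist_force: [-2.3, 1.6, 5.6]
gripper_width: 0.0699
```

Request:
{"name": "drive_tool", "arguments": {"steps": "1 0 0 0 0; 1 0 0 0 0; 1 0 0 0 0; 1 0 0 -0.06 0; 1 0 0 -0.08 0; 0.7 0 0 0 0"}}

```text
t: 36.15
tool_pos: [0.5474, -0.3319, 0.1738]
ee_rot: [[0.991, -0.132, 0.009], [-0.132, -0.991, -0.006], [0.009, 0.005, -1.0]]
wrist_force: [0.0, 0.2, 1.8]
gripper_width: 0.0826
```

```bash
python3 - <<'E'
from plan import plan
plan([(.7,.5235,.3611,.14,8.2,16)])
E
```

```text
at [ 0.5474 -0.3319  0.1738 -7.565 ] w 0.0826 t 36.15 F [0.  0.2 1.8]
0.7 -0.014 -0.085 0.004 -0.0027; 0.7 -0.013 -0.086 0.004 -0.0027; 0.7 -0.011 -0.086 0.004 -0.0027; 0.7 -0.01 -0.086 0.004 -0.0027; 0.7 -0.009 -0.086 0.004 -0.0027; 0.7 -0.007 -0.086 0.004 -0.0028; 0.7 -0.006 -0.087 0.004 -0.0027; 0.7 -0.004 -0.087 0.004 -0.0028
0.7 -0.003 -0.087 0.004 -0.0027; 0.7 -0.001 -0.087 0.005 -0.0028; 0.7 0 -0.087 0.004 -0.0027; 0.7 0.002 -0.086 0.005 -0.0028; 0.7 0.004 -0.087 0.004 -0.0027; 0.7 0.005 -0.086 0.005 -0.0028; 0.7 0.006 -0.086 0.004 -0.0027; 0.7 0.008 -0.086 0.005 -0.0028
end [0.5234 0.3608 0.1398 8.203 ]
```

Request:
{"name": "drive_tool", "arguments": {"steps": "0.7 -0.014 -0.085 0.004 -0.0027; 0.7 -0.013 -0.086 0.004 -0.0027; 0.7 -0.011 -0.086 0.004 -0.0027; 0.7 -0.01 -0.086 0.004 -0.0027; 0.7 -0.009 -0.086 0.004 -0.0027; 0.7 -0.007 -0.086 0.004 -0.0028; 0.7 -0.006 -0.087 0.004 -0.0027; 0.7 -0.004 -0.087 0.004 -0.0028"}}

```text
t: 36.95
tool_pos: [0.5331, 0.0176, 0.1502]
ee_rot: [[1.0, 0.005, 0.0], [0.005, -1.0, 0.0], [0.0, -0.0, -1.0]]
wrist_force: [0.0, -0.2, -0.0]
gripper_width: 0.0744
```

Request:
{"name": "drive_tool", "arguments": {"steps": "0.7 -0.003 -0.087 0.004 -0.0027; 0.7 -0.001 -0.087 0.005 -0.0028; 0.7 0 -0.087 0.004 -0.0027; 0.7 0.002 -0.086 0.005 -0.0028; 0.7 0.004 -0.087 0.004 -0.0027; 0.7 0.005 -0.086 0.005 -0.0028; 0.7 0.006 -0.086 0.004 -0.0027; 0.7 0.008 -0.086 0.005 -0.0028"}}

```text
t: 37.75
tool_pos: [0.5211, 0.3639, 0.132]
ee_rot: [[0.99, 0.144, -0.0], [0.144, -0.99, -0.0], [-0.0, 0.0, -1.0]]
wrist_force: [0.1, -0.9, -0.3]
gripper_width: 0.0749
```

Request:
{"name": "drive_tool", "arguments": {"steps": "0.7 0 0 0 0; 0.7 0 0 0 0"}}

```text
t: 37.95
tool_pos: [0.521, 0.3626, 0.1315]
ee_rot: [[0.99, 0.144, -0.001], [0.144, -0.99, -0.001], [-0.001, 0.001, -1.0]]
wrist_force: [0.7, 0.3, 0.4]
gripper_width: 0.0745
```

```bash
python3 - <<'E'
from plan import plan
from h import *
p,P,c=grab();show(p,P,c,[('blue',.032),('blue',.122)])
p,P,c=grab('scene');show(p,P,c,[('blue',.032),('blue',.122)])
plan([(.7,.5235,.3611,.14,8.2,1),(.7,.5235,.3611,.008,8.2,4)])
E
```

```text
blue 0.032 uv [495. 146.] xy [ 0.7944 -0.3371] LxW 76 8 yaw -89.6 z 0.038 n 76
blue 0.032 uv [232. 195.] xy [0.6618 0.3278] LxW 96 39 yaw -82.7 z 0.030 n 522
blue 0.032 uv [234. 246.] xy [0.5291 0.324 ] LxW 54 49 yaw 8.4 z 0.032 n 298
blue 0.122 uv [509. 238.] xy [ 0.5447 -0.3294] LxW 152 70 yaw 82.5 z 0.122 n 1871
blue 0.032 uv [409. 269.] xy [0.5303 0.3622] LxW 126 62 yaw -82.3 z 0.031 n 935
blue 0.032 uv [397. 317.] xy [0.6693 0.3292] LxW 97 43 yaw -82.6 z 0.029 n 574
blue 0.122 uv [115. 246.] xy [ 0.5517 -0.3266] LxW 157 77 yaw 82.5 z 0.121 n 1531
at [0.5217 0.3611 0.1325 8.1496] w 0.0748 t 38.05 F [-0.4  0.8  0.5]
0.7 0.004 0.001 -0.015 -0.0001
0.7 0 0 0.066 0; 0.7 0 0 0.066 0; 0.7 0 0 0.066 0; 0.7 0 0 0.066 0
end [5.2370e-01 3.6090e-01 8.0000e-03 8.1856e+00]
```

Request:
{"name": "drive_tool", "arguments": {"steps": "0.7 0.004 0.001 0 0; 0.7 0 0 0.062 0; 0.7 0 0 0.062 0; 0.7 0 0 0.062 0; 0.7 0 0 0.061 0; 0.7 0 0 0 0; -1 0 0 0 0; -1 0 0 0 0"}}

```text
t: 38.85
tool_pos: [0.525, 0.3622, 0.012]
ee_rot: [[0.99, 0.142, 0.003], [0.142, -0.99, 0.002], [0.004, -0.002, -1.0]]
wrist_force: [0.6, -0.1, 0.9]
gripper_width: 0.0622
```

Request:
{"name": "drive_tool", "arguments": {"steps": "-1 0 0 0 0; -1 0 0 0 0; -1 0 0 0 0; -1 0 0 0 0; -1 0 0 -0.08 0; -1 0 0 -0.08 0; -1 0 0 -0.08 0; -1 0 0 -0.08 0"}}

```text
t: 39.65
tool_pos: [0.5232, 0.3619, 0.1709]
ee_rot: [[0.99, 0.143, 0.0], [0.143, -0.99, 0.0], [0.0, -0.0, -1.0]]
wrist_force: [1.0, -0.4, -1.3]
gripper_width: 0.0541
```

Request:
{"name": "drive_tool", "arguments": {"steps": "-1 0 0 -0.08 0; -1 0 0 0 0"}}

```text
t: 39.85
tool_pos: [0.5252, 0.3632, 0.2177]
ee_rot: [[0.99, 0.143, 0.011], [0.143, -0.99, 0.007], [0.012, -0.005, -1.0]]
wrist_force: [-0.3, -0.3, -1.9]
gripper_width: 0.0532
```

```bash
python3 - <<'E'
from plan import plan
plan([(-1,.5447,-.3294,.195,-7.6,18)])
E
```

```text
at [0.5252 0.3632 0.2177 8.2161] w 0.0532 t 39.85 F [-0.3 -0.3 -1.9]
-1 -0.009 0.076 0.003 0.0024; -1 -0.008 0.077 0.002 0.0024; -1 -0.007 0.077 0.003 0.0024; -1 -0.005 0.077 0.002 0.0024; -1 -0.004 0.077 0.003 0.0025; -1 -0.003 0.077 0.002 0.0024; -1 -0.002 0.077 0.003 0.0025; -1 -0.001 0.077 0.002 0.0024
-1 0.001 0.077 0.003 0.0025; -1 0.002 0.077 0.002 0.0024; -1 0.003 0.077 0.003 0.0025; -1 0.004 0.077 0.002 0.0024; -1 0.005 0.077 0.003 0.0025; -1 0.006 0.076 0.002 0.0024; -1 0.008 0.076 0.003 0.0025; -1 0.009 0.077 0.002 0.0024
-1 0.01 0.076 0.003 0.0025; -1 0.011 0.076 0.002 0.0024
end [ 0.5447 -0.3293  0.1952 -7.5879]
```

Request:
{"name": "drive_tool", "arguments": {"steps": "-1 -0.009 0.076 0.003 0.0024; -1 -0.008 0.077 0.002 0.0024; -1 -0.007 0.077 0.003 0.0024; -1 -0.005 0.077 0.002 0.0024; -1 -0.004 0.077 0.003 0.0025; -1 -0.003 0.077 0.002 0.0024; -1 -0.002 0.077 0.003 0.0025; -1 -0.001 0.077 0.002 0.0024"}}

```text
t: 40.65
tool_pos: [0.5311, 0.0523, 0.1977]
ee_rot: [[1.0, 0.021, -0.001], [0.021, -1.0, -0.0], [-0.001, 0.0, -1.0]]
wrist_force: [0.3, -0.7, -2.0]
gripper_width: 0.0537
```

Request:
{"name": "drive_tool", "arguments": {"steps": "-1 0.001 0.077 0.003 0.0025; -1 0.002 0.077 0.002 0.0024; -1 0.003 0.077 0.003 0.0025; -1 0.004 0.077 0.002 0.0024; -1 0.005 0.077 0.003 0.0025; -1 0.006 0.076 0.002 0.0024; -1 0.008 0.076 0.003 0.0025; -1 0.009 0.077 0.002 0.0024"}}

```text
t: 41.45
tool_pos: [0.5402, -0.2551, 0.1875]
ee_rot: [[0.995, -0.102, -0.001], [-0.102, -0.995, 0.001], [-0.001, -0.001, -1.0]]
wrist_force: [0.4, 0.5, -2.3]
gripper_width: 0.0535
```

Request:
{"name": "drive_tool", "arguments": {"steps": "-1 0.01 0.076 0.003 0.0025; -1 0.011 0.076 0.002 0.0024; -1 0 0 0 0; -1 0 0 0 0"}}

```text
t: 41.85
tool_pos: [0.5422, -0.3309, 0.1847]
ee_rot: [[0.991, -0.134, -0.002], [-0.134, -0.991, 0.002], [-0.002, -0.002, -1.0]]
wrist_force: [0.3, 0.3, -1.2]
gripper_width: 0.054
```

```bash
python3 - <<'E'
from plan import plan
from h import *
p,P,c=grab('scene',save='pics/a5.png')
plan([(-1,.5447,-.3294,.18,-7.6,1),(-1,.5447,-.3294,.138,-7.6,2)])
E
```

```text
at [ 0.5426 -0.33    0.1854 -7.5992] w 0.0536 t 41.9 F [ 0.5  0.7 -0.5]
-1 0.004 -0.002 0.011 0
-1 0 0 0.042 0; -1 0 0 0.042 0
end [ 0.5447 -0.3293  0.1379 -7.5992]
```

View pics/a5.png

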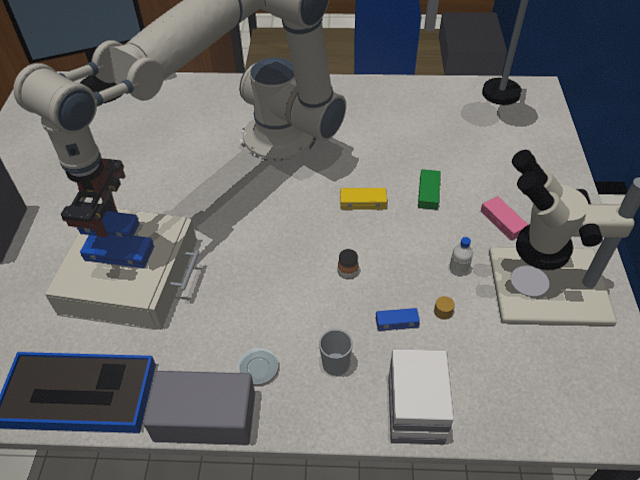

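Request:
{"name": "drive_tool", "arguments": {"steps": "-1 0.004 -0.002 0.03 0; -1 0 0 0.03 0; -1 0 0 0.03 0; -1 0 0 0 0; -1 0 0 0 0"}}

```text
t: 42.4
tool_pos: [0.5446, -0.3293, 0.1406]
ee_rot: [[0.991, -0.132, -0.001], [-0.132, -0.991, 0.001], [-0.002, -0.001, -1.0]]
wrist_force: [0.4, 0.2, -1.0]
gripper_width: 0.054
```

Request:
{"name": "drive_tool", "arguments": {"steps": "-1 0 0 0.005 0; -1 0 0 0.005 0; -1 0 0 0 0"}}

```text
t: 42.7
tool_pos: [0.545, -0.3299, 0.1367]
ee_rot: [[0.991, -0.132, 0.0], [-0.132, -0.991, -0.0], [0.0, 0.0, -1.0]]
wrist_force: [-0.0, -0.2, -1.4]
gripper_width: 0.0537
```

Request:
{"name": "drive_tool", "arguments": {"steps": "-1 0 0 0.004 0; -1 0 0 0.004 0; -1 0 0 0 0"}}

```text
t: 43.0
tool_pos: [0.5451, -0.3301, 0.134]
ee_rot: [[0.991, -0.132, 0.001], [-0.132, -0.991, -0.001], [0.002, 0.001, -1.0]]
wrist_force: [-1.5, 0.3, 4.1]
gripper_width: 0.0535
```

Request:
{"name": "drive_tool", "arguments": {"steps": "-1 0 0 0.003 0; -1 0 0 0 0"}}

```text
t: 43.2
tool_pos: [0.5451, -0.3301, 0.134]
ee_rot: [[0.991, -0.132, 0.002], [-0.132, -0.991, -0.002], [0.002, 0.001, -1.0]]
wrist_force: [-5.1, 1.8, 9.7]
gripper_width: 0.0537
```

Request:
{"name": "drive_tool", "arguments": {"steps": "0.6 0 0 -0.003 0; 0.6 0 0 0 0; 0.6 0 0 0 0; 0.6 0 0 -0.06 0; 0.6 0 0 -0.08 0; 0.5 0 0 0 0"}}

```text
t: 43.8
tool_pos: [0.5465, -0.3309, 0.2093]
ee_rot: [[0.991, -0.132, 0.008], [-0.132, -0.991, -0.005], [0.009, 0.004, -1.0]]
wrist_force: [-0.1, 0.2, 1.1]
gripper_width: 0.0668
```

```bash
python3 - <<'E'
from plan import plan
plan([(.5,.6618,.3278,.14,7.3,16)])
E
```

```text
at [ 0.5465 -0.3309  0.2093 -7.5939] w 0.0668 t 43.8 F [-0.1  0.2  1.1]
0.5 0.003 -0.084 0.009 -0.0026; 0.5 0.005 -0.083 0.009 -0.0026; 0.5 0.006 -0.083 0.009 -0.0026; 0.5 0.008 -0.083 0.009 -0.0026; 0.5 0.009 -0.083 0.009 -0.0026; 0.5 0.01 -0.083 0.009 -0.0026; 0.5 0.012 -0.083 0.008 -0.0026; 0.5 0.013 -0.083 0.009 -0.0026
0.5 0.014 -0.082 0.008 -0.0026; 0.5 0.016 -0.082 0.009 -0.0026; 0.5 0.017 -0.082 0.008 -0.0026; 0.5 0.018 -0.082 0.009 -0.0026; 0.5 0.019 -0.081 0.008 -0.0025; 0.5 0.021 -0.081 0.009 -0.0026; 0.5 0.022 -0.081 0.008 -0.0025; 0.5 0.024 -0.08 0.009 -0.0026
end [0.662  0.3279 0.1398 7.3101]
```

Request:
{"name": "drive_tool", "arguments": {"steps": "0.5 0.003 -0.084 0.009 -0.0026; 0.5 0.005 -0.083 0.009 -0.0026; 0.5 0.006 -0.083 0.009 -0.0026; 0.5 0.008 -0.083 0.009 -0.0026; 0.5 0.009 -0.083 0.009 -0.0026; 0.5 0.01 -0.083 0.009 -0.0026; 0.5 0.012 -0.083 0.008 -0.0026; 0.5 0.013 -0.083 0.009 -0.0026"}}

```text
t: 44.6
tool_pos: [0.6029, 0.0012, 0.1662]
ee_rot: [[1.0, -0.001, -0.001], [-0.001, -1.0, 0.0], [-0.001, -0.0, -1.0]]
wrist_force: [0.9, 0.4, -0.5]
gripper_width: 0.0656
```

Request:
{"name": "drive_tool", "arguments": {"steps": "0.5 0.014 -0.082 0.008 -0.0026; 0.5 0.016 -0.082 0.009 -0.0026; 0.5 0.017 -0.082 0.008 -0.0026; 0.5 0.018 -0.082 0.009 -0.0026; 0.5 0.019 -0.081 0.008 -0.0025; 0.5 0.021 -0.081 0.009 -0.0026; 0.5 0.022 -0.081 0.008 -0.0025; 0.5 0.024 -0.08 0.009 -0.0026"}}

```text
t: 45.4
tool_pos: [0.6604, 0.3306, 0.1319]
ee_rot: [[0.992, 0.128, -0.001], [0.128, -0.992, -0.0], [-0.001, 0.0, -1.0]]
wrist_force: [0.8, -0.3, -0.2]
gripper_width: 0.0662
```

Request:
{"name": "drive_tool", "arguments": {"steps": "0.5 0 0 0 0; 0.5 0 0 0 0"}}

```text
t: 45.6
tool_pos: [0.6599, 0.3294, 0.131]
ee_rot: [[0.992, 0.129, -0.002], [0.129, -0.992, -0.002], [-0.003, 0.001, -1.0]]
wrist_force: [-0.3, -0.2, 0.2]
gripper_width: 0.0659
```

```bash
python3 - <<'E'
from plan import plan
from h import *
p,P,c=grab();show(p,P,c,[('blue',.032),('blue',.122),('blue',.154)])
p,P,c=grab('scene');show(p,P,c,[('blue',.032)])
plan([(.7,.6618,.3278,.14,7.3,1),(.5,.6618,.3278,.008,7.3,4)])
E
```

```text
blue 0.032 uv [512. 146.] xy [ 0.7947 -0.3818] LxW 155 8 yaw -89.6 z 0.038 n 121
blue 0.032 uv [238. 195.] xy [0.6651 0.3136] LxW 40 18 yaw 19.4 z 0.030 n 67
blue 0.122 uv [496. 243.] xy [ 0.5443 -0.3293] LxW 152 70 yaw 82.2 z 0.122 n 348
blue 0.154 uv [514. 236.] xy [ 0.5451 -0.3285] LxW 125 56 yaw 82.5 z 0.154 n 1277
blue 0.032 uv [397. 317.] xy [0.6692 0.3291] LxW 97 43 yaw -83.1 z 0.029 n 581
at [0.6606 0.3277 0.133  7.247 ] w 0.0656 t 45.7 F [-0.5 -0.2 -0.6]
0.7 0.002 0 -0.014 -0.0001
0.5 0 0 0.066 0; 0.5 0 0 0.066 0; 0.5 0 0 0.066 0; 0.5 0 0 0.066 0
end [0.6616 0.3278 0.008  7.283 ]
```

Medium is within a millimetre of the large one. Pick the small case.

Request:
{"name": "drive_tool", "arguments": {"steps": "0.5 0.003 0.001 0 0; 0.5 0 0 0.062 0; 0.5 0 0 0.062 0; 0.5 0 0 0.062 0; 0.5 0 0 0.062 0; 0.5 0 0 0 0; -1 0 0 0 0; -1 0 0 0 0"}}

```text
t: 46.5
tool_pos: [0.6636, 0.3286, 0.0126]
ee_rot: [[0.992, 0.126, 0.004], [0.126, -0.992, 0.002], [0.004, -0.001, -1.0]]
wrist_force: [0.7, 0.0, 0.5]
gripper_width: 0.0531
```

Request:
{"name": "drive_tool", "arguments": {"steps": "-1 0 0 0 0; -1 0 0 0 0; -1 0 0 0 0; -1 0 0 0 0; -1 0 0 0 0; -1 0 0 0 0; -1 0 0 -0.08 0; -1 0 0 -0.08 0"}}

```text
t: 47.3
tool_pos: [0.6606, 0.3281, 0.0873]
ee_rot: [[0.992, 0.127, -0.005], [0.127, -0.992, -0.002], [-0.005, 0.001, -1.0]]
wrist_force: [-0.3, 0.7, -1.3]
gripper_width: 0.0378
```

Request:
{"name": "drive_tool", "arguments": {"steps": "-1 0 0 -0.08 0; -1 0 0 -0.08 0; -1 0 0 -0.08 0; -1 0 0 -0.08 0; -1 0 0 0 0; -1 0 0 0 0"}}

```text
t: 47.9
tool_pos: [0.6624, 0.3288, 0.2501]
ee_rot: [[0.992, 0.127, 0.002], [0.127, -0.992, 0.001], [0.002, -0.001, -1.0]]
wrist_force: [-0.1, -0.3, -1.6]
gripper_width: 0.0379
```

```bash
python3 - <<'E'
from plan import plan
plan([(-1,.545,-.3288,.225,-7.6,18)])
E
```

```text
at [0.6624 0.3288 0.2501 7.3115] w 0.0379 t 47.9 F [-0.1 -0.3 -1.6]
-1 -0.022 0.071 0.003 0.0023; -1 -0.021 0.071 0.003 0.0023; -1 -0.02 0.071 0.003 0.0023; -1 -0.019 0.072 0.003 0.0023; -1 -0.018 0.072 0.003 0.0023; -1 -0.017 0.072 0.003 0.0023; -1 -0.016 0.073 0.003 0.0023; -1 -0.015 0.073 0.003 0.0023
-1 -0.014 0.073 0.003 0.0023; -1 -0.013 0.073 0.003 0.0023; -1 -0.012 0.073 0.003 0.0023; -1 -0.011 0.073 0.002 0.0023; -1 -0.01 0.074 0.003 0.0023; -1 -0.009 0.074 0.002 0.0023; -1 -0.007 0.074 0.003 0.0023; -1 -0.007 0.074 0.002 0.0023
-1 -0.005 0.074 0.003 0.0023; -1 -0.004 0.073 0.002 0.0023
end [ 0.5452 -0.3286  0.2251 -7.5925]
```

Request:
{"name": "drive_tool", "arguments": {"steps": "-1 -0.022 0.071 0.003 0.0023; -1 -0.021 0.071 0.003 0.0023; -1 -0.02 0.071 0.003 0.0023; -1 -0.019 0.072 0.003 0.0023; -1 -0.018 0.072 0.003 0.0023; -1 -0.017 0.072 0.003 0.0023; -1 -0.016 0.073 0.003 0.0023; -1 -0.015 0.073 0.003 0.0023"}}

```text
t: 48.7
tool_pos: [0.6089, 0.0347, 0.2335]
ee_rot: [[1.0, 0.011, -0.005], [0.011, -1.0, -0.0], [-0.005, -0.0, -1.0]]
wrist_force: [0.5, -0.1, -0.8]
gripper_width: 0.0374
```

Request:
{"name": "drive_tool", "arguments": {"steps": "-1 -0.014 0.073 0.003 0.0023; -1 -0.013 0.073 0.003 0.0023; -1 -0.012 0.073 0.003 0.0023; -1 -0.011 0.073 0.002 0.0023; -1 -0.01 0.074 0.003 0.0023; -1 -0.009 0.074 0.002 0.0023; -1 -0.007 0.074 0.003 0.0023; -1 -0.007 0.074 0.002 0.0023"}}

```text
t: 49.5
tool_pos: [0.5561, -0.2572, 0.223]
ee_rot: [[0.995, -0.104, -0.005], [-0.104, -0.995, 0.002], [-0.005, -0.002, -1.0]]
wrist_force: [-0.2, 0.6, -0.6]
gripper_width: 0.0376
```

Request:
{"name": "drive_tool", "arguments": {"steps": "-1 -0.005 0.074 0.003 0.0023; -1 -0.004 0.073 0.002 0.0023; -1 0 0 0 0; -1 0 0 0 0"}}

```text
t: 49.9
tool_pos: [0.5439, -0.3288, 0.2209]
ee_rot: [[0.991, -0.134, -0.004], [-0.134, -0.991, 0.003], [-0.004, -0.003, -1.0]]
wrist_force: [0.8, -0.2, -0.7]
gripper_width: 0.0375
```

```bash
python3 - <<'E'
from plan import plan
from h import *
p,P,c=grab('scene');cv2.imwrite('pics/a6.png',cv2.resize(p[140:340,20:260,::-1],(720,600)))
plan([(-1,.545,-.3288,.21,-7.6,1),(-1,.545,-.3288,.173,-7.6,2)])
E
```

```text
at [ 0.5444 -0.328   0.2218 -7.5959] w 0.0378 t 49.95 F [-0.1  0.6 -0.8]
-1 0.001 0.001 0.024 0
-1 0 0 0.037 0; -1 0 0 0.037 0
end [ 0.5448 -0.3286  0.1728 -7.5959]
```

View pics/a6.png

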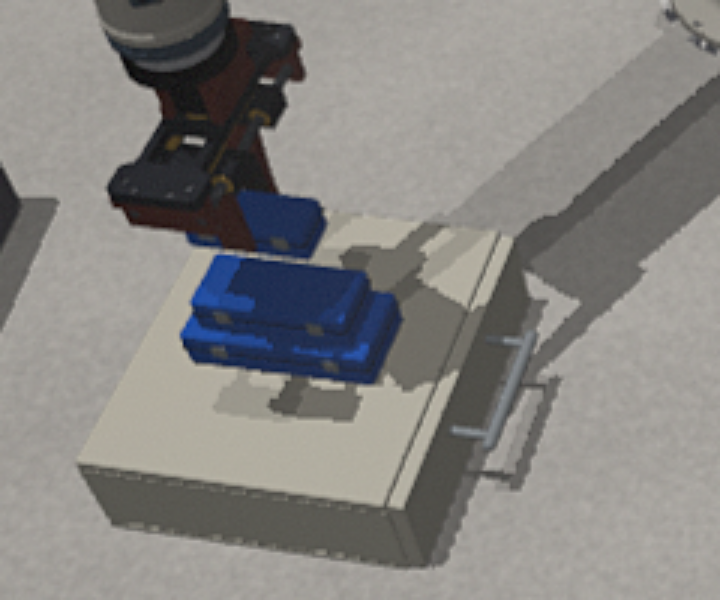

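Request:
{"name": "drive_tool", "arguments": {"steps": "-1 0.001 0.001 0.03 0; -1 0 0 0.03 0; -1 0 0 0.03 0; -1 0 0 0.006 0; -1 0 0 0 0; -1 0 0 0 0"}}

```text
t: 50.55
tool_pos: [0.5454, -0.3293, 0.1766]
ee_rot: [[0.991, -0.132, 0.001], [-0.132, -0.991, -0.0], [0.001, 0.0, -1.0]]
wrist_force: [-0.6, -0.3, -0.2]
gripper_width: 0.0376
```

Request:
{"name": "drive_tool", "arguments": {"steps": "-1 0 0 0.005 0; -1 0 0 0.004 0; -1 0 0 0 0"}}

```text
t: 50.85
tool_pos: [0.5452, -0.3294, 0.1716]
ee_rot: [[0.991, -0.132, -0.0], [-0.132, -0.991, 0.0], [-0.0, -0.0, -1.0]]
wrist_force: [0.2, 0.4, -0.6]
gripper_width: 0.0376
```

Request:
{"name": "drive_tool", "arguments": {"steps": "-1 0 0 0.003 0; -1 0 0 0 0"}}

```text
t: 51.05
tool_pos: [0.5452, -0.3294, 0.17]
ee_rot: [[0.991, -0.132, -0.0], [-0.132, -0.991, 0.0], [-0.0, -0.0, -1.0]]
wrist_force: [-0.2, 0.0, -1.5]
gripper_width: 0.0377
```

Request:
{"name": "drive_tool", "arguments": {"steps": "-1 0 0 0.004 0; -1 0 0 0 0"}}

```text
t: 51.25
tool_pos: [0.5451, -0.3293, 0.1678]
ee_rot: [[0.991, -0.132, -0.0], [-0.132, -0.991, 0.0], [-0.0, -0.0, -1.0]]
wrist_force: [0.0, 1.2, -1.8]
gripper_width: 0.0377
```

Request:
{"name": "drive_tool", "arguments": {"steps": "-1 0 0 0.003 0; -1 0 0 0 0"}}

```text
t: 51.45
tool_pos: [0.5451, -0.3293, 0.1663]
ee_rot: [[0.991, -0.132, -0.0], [-0.132, -0.991, 0.0], [-0.0, -0.0, -1.0]]
wrist_force: [0.6, -0.1, -1.5]
gripper_width: 0.0375
```

Request:
{"name": "drive_tool", "arguments": {"steps": "-1 0 0 0.003 0; -1 0 0 0 0"}}

```text
t: 51.65
tool_pos: [0.5453, -0.3295, 0.1656]
ee_rot: [[0.991, -0.132, 0.001], [-0.132, -0.991, -0.0], [0.001, 0.0, -1.0]]
wrist_force: [-0.0, 0.0, 0.5]
gripper_width: 0.0378
```

Request:
{"name": "drive_tool", "arguments": {"steps": "-1 0 0 0.002 0; -1 0 0 0 0"}}

```text
t: 51.85
tool_pos: [0.5453, -0.3295, 0.1656]
ee_rot: [[0.991, -0.132, 0.001], [-0.132, -0.991, -0.001], [0.001, 0.001, -1.0]]
wrist_force: [-2.4, 0.3, 4.5]
gripper_width: 0.0377
```

Contact; release, rise and move away.

Request:
{"name": "drive_tool", "arguments": {"steps": "0.3 0 0 -0.002 0; 0.3 0 0 0 0; 0.3 0 0 0 0; 0.3 0 0 -0.06 0; 0.3 0 0 -0.08 0; 0.3 0 0 -0.04 0; 0.3 0 0 0 0"}}

```text
t: 52.55
tool_pos: [0.5462, -0.33, 0.2594]
ee_rot: [[0.991, -0.132, 0.006], [-0.132, -0.991, -0.004], [0.006, 0.003, -1.0]]
wrist_force: [-1.6, 0.1, 0.9]
gripper_width: 0.0571
```

Request:
{"name": "drive_tool", "arguments": {"steps": "0.3 0 -0.08 0 0; 0.3 0 -0.08 0 0; 0.3 0 -0.08 0 0; 0.3 0 -0.08 0 0; 0.3 0 -0.08 0 0; 0.3 0 -0.08 0 0; 0.3 0 0 0 0; 0.3 0 0 0 0"}}

```text
t: 53.35
tool_pos: [0.5767, -0.0908, 0.2532]
ee_rot: [[0.991, -0.13, -0.003], [-0.13, -0.991, 0.0], [-0.003, 0.0, -1.0]]
wrist_force: [0.1, -0.7, -0.4]
gripper_width: 0.057
```

```bash
python3 - <<'E'
from h import *
p,P,c=grab(save='pics/f.png');show(p,P,c,[('blue',.122),('blue',.154),('blue',.184),('any',.0865)])
s=r.get_state();print(s['t'],s['tool_pos'],s['wrist_force'])
D=((P[...,:2]-[.545,-.3306])@[.132,.991]);Y=((P[...,:2]-[.545,-.3306])@[.991,-.132])
k=(abs(P[...,2]-.0865)<.009)&(abs(Y)<.13)&(D>.05)&(D<.2);print('panel outer',np.percentile(D[k],99.5))
p,P,c=grab('scene',save='pics/f2.png')
E
```

```text
blue 0.122 uv [479. 232.] xy [ 0.5541 -0.2621] LxW 69 17 yaw -8.1 z 0.122 n 122
blue 0.122 uv [518. 253.] xy [ 0.5126 -0.3457] LxW 111 15 yaw 86.6 z 0.122 n 150
blue 0.154 uv [519. 247.] xy [ 0.5211 -0.3358] LxW 104 18 yaw 88.8 z 0.154 n 174
blue 0.184 uv [519. 234.] xy [ 0.5454 -0.3282] LxW 97 40 yaw 82.1 z 0.184 n 727
any 0.0865 uv [287. 143.] xy [0.7776 0.1896] LxW 74 73 yaw -43.7 z 0.088 n 216
any 0.0865 uv [528. 250.] xy [ 0.5389 -0.3768] LxW 283 157 yaw -7.6 z 0.088 n 5302
any 0.0865 uv [462. 239.] xy [ 0.5519 -0.2304] LxW 197 87 yaw -17.1 z 0.088 n 2021
any 0.0865 uv [162. 257.] xy [0.4989 0.4859] LxW 37 33 yaw -38.1 z 0.083 n 86
53.4 [ 0.57667525 -0.09178392  0.2534675 ] [-0.12106682  0.07854388 -0.73360758]
panel outer 0.1364764122594523
```

View pics/f2.png

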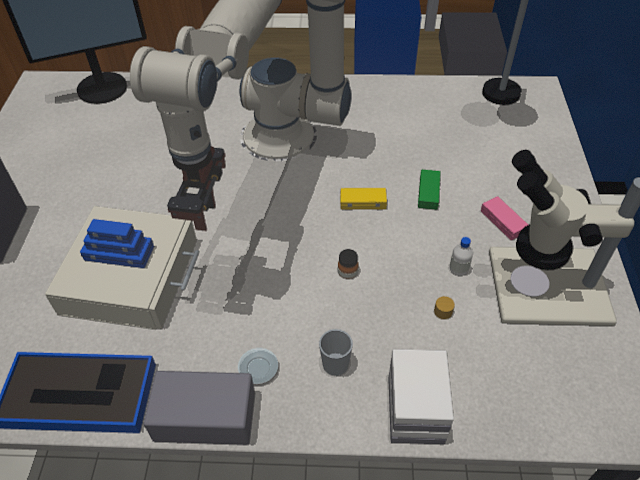

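The picture shows a squared stack on the cabinet at about (115,243), the drawer shut, and the bystanders untouched. The top case measures (0.545, -0.328) at yaw 82°, which is aligned.

```bash
python3 -c "
from bench import r
print(r.close_job())"
```

```text
the job is handed in; nothing more can be done
None
```

I handed the job in at about 53 s of the 210 s allowed. No verdict is reported, so what follows rests on my own checks.

- **Drawer contents:** Both lenses went into the nearer compartment and both slide boxes into the farther one. I checked this in two camera views before closing the drawer, which was then about 0.186 m open. The first try at one slide box missed because I lifted before the fingers had closed. The box had barely moved, so I gripped it again.
- **Drawer:** I pushed it home through the detent until it met its hard stop at about 23 N. In the last picture the front panel's outer face is still flush, about 136 mm from the cabinet centre.
- **Stack:** All three cases sit in the middle of the cabinet top, largest at the bottom. Measured as each was placed, their centres agree to about 1 mm and their angles to within half a degree. Top heights came out at 0.122, 0.154 and 0.184 m, as expected. The small case had been knocked aside partway through, and I measured it again before picking it up.
- **Bystanders and look-alikes:** They appear unmoved in the last picture, and the arm was clear of everything.

In the last top view the arm hid parts of the large and medium cases. I confirmed their final state from the scene picture and their earlier measurements, not from a fresh full outline. No check disagreed.

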